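# Put the tipped spice jars back in the pull-out rack

## Robot

A 6-joint arm with a two-finger parallel gripper is mounted at the origin on the work surface. World frame = base frame: x ahead of the robot, y to its left, z up, the work surface at z = 0. Lengths are in m, angles in rad, forces in N, time in s.
With the tool pointing down it reaches from about 0.25 to 0.775 m from the base axis. Payload 8.9 kg.
Tool frame: the origin (TCP) lies midway between the tips of the shut fingers; the grasp point (between the pads) lies 19 mm behind it (arm.grip_point_offset is the distance from the TCP to the grasp point, in m); z points along the fingers, y is the line along which they close (so a half turn about z gives the same grasp; the last joint's range is limited). The gripper opens to 85 mm and grips with 20 to 120 N. Pads are 22 mm wide; open, the fingers measure 114 mm over their backs; the gripper's body (76 mm by 85 mm) begins 54 mm behind the grasp point. The pads swing forward as they close: fully open they stand 13 mm farther back than shut.
Start: joints at [-1.464, 0.291, -0.153, 1.127, 0, 1.431], TCP at [0.128, -0.509, 0.231] pointing down, gripper open.
Joint ranges: [-2.52, 2.52], [-0.91, 1.74], [-1.3, 1.37], [-1.96, 2.02], [-1.52, 1.47], [-3.14, 3.14]. Speed limits (rad/s): [2.22, 2.22, 2.79, 3.14, 3.14, 3.14].

## Interface

Orientations are given as a unit quaternion [x, y, z, w].
In Python, from bench import arm gives the robot as it stands. The module is installed in compiled form; this text tells all that it offers.
- The arm moves only by the tool jog_arm, never from a script. Its argument "steps" is a list that holds one entry, the list of rows, each a list of 5 numbers: the shift along the tool's x, y, z in m, then the turn about the tool's z in degrees, then the opening, from -1 (shut) to 1 (fully open). In form: [[[tx, ty, tz, twist, gripper], ...]]. A call has 1 to 8 rows; each row shifts and turns the commanded pose from where the row before left it, along the tool's axes as they then stand; what a row does not reach is not made up. A row lasts 1/8 s, in which the tool goes at most 62.5 mm and 10.7 degrees, less where a joint would pass 70% of its speed; a pose out of reach is approached as far as the arm can. A call with a gripper value outside its range is refused whole. The fingers move at their own pace and stop on an object; "grip_force" is the grip in N (left out, the last holds). Time passes only in rows, so rows that do not move let the fingers close. It gives the time, the measured TCP pose, the force, the opening and the grip force at its end, in the units of the state.
- arm.read_state(): the state, without advancing time (a new reading comes with each control period).
- arm.read_camera(name): name is "side" or "top" or "wrist"; returns the picture (384x512x3 uint8, red, green, blue); there is no depth.
- arm.calibration(name): a dict with "fx", "fy", "cx", "cy" (pixels), "k1" (the pictures are not rectified: a ray, as slopes to the right and down, at radius r is drawn at 1 + k1 r^2 times it, then the intrinsics apply), "T" (4x4, takes a point from camera to world coordinates). Camera axes: x right, y down, z forward; pixel columns grow to the right and rows downward; lengths in m; the calibration is good to about 2 mm. A picture is of the moment at which its call begins: read the wrist's pose just before it. calibration takes no time and is no camera call; for the wrist camera it gives the pose at the moment of the call.
- arm.hand_in(): hands the job in; it is judged then, once.
The state is a dict: "clock": time; "q": joint angles; "dq": joint speeds; "joint_torque": joint torques, N m; "tool_pos": TCP position; "orientation": TCP orientation; "force": force on the tool from outside, world axes, zero at the start; "torque": the same for the moment, N m; "opening": finger opening in m; "gripper_force": force on a finger pad.
Only numpy, scipy, OpenCV 4.12 (cv2) and the standard library are available. Lean on these libraries where they do the work, as an engineer would, in place of code of your own. Each camera call takes 0.05 s, during which the arm holds its last target. There are 200 camera calls.

## Task

Pull the spice tray fully out from under the shelf, take every jar lying tipped on the bench and stand it upright, cap up, in a free place in the tray's row among the jars already standing there, then slide the tray fully home under the shelf with all its jars still upright. Leave the grater, the tub and the bowl where they are.

Things in the scene. Friction and masses are not known exactly. Their poses are not given: they have to be found in the camera images.
- jar1: square clear spice jar, body 46 x 46 mm and 80 mm long, then a neck and a round red cap 40 mm across; 104 mm long in all. Origin on its axis, 45 mm from the foot; its own x axis runs from foot to cap, y and z are square to the flat sides. Reddish brown filling. Starts tipped over, lying on a flat side on the bench (axis 23 mm up). May be absent. 0.14 kg, heaviest at the foot
- jar2: square clear spice jar, body 46 x 46 mm and 80 mm long, then a neck and a round orange cap 40 mm across; 104 mm long in all. Origin on its axis, 45 mm from the foot; its own x axis runs from foot to cap, y and z are square to the flat sides. Yellow filling. Starts tipped over, lying on a flat side on the bench (axis 23 mm up). May be absent. 0.14 kg, heaviest at the foot
- jar3: square clear spice jar, body 46 x 46 mm and 80 mm long, then a neck and a round green cap 40 mm across; 104 mm long in all. Origin on its axis, 45 mm from the foot; its own x axis runs from foot to cap, y and z are square to the flat sides. Green filling. Starts tipped over, lying on a flat side on the bench (axis 23 mm up). May be absent. 0.14 kg, heaviest at the foot
- neighbour1: square clear spice jar, body 46 x 46 mm and 80 mm long, then a neck and a round black cap 40 mm across; 104 mm long in all. Origin on its axis, 45 mm from the foot; its own x axis runs from foot to cap, y and z are square to the flat sides. Starts standing in the tray, cap up. May be absent
- neighbour2: square clear spice jar, body 46 x 46 mm and 80 mm long, then a neck and a round black cap 40 mm across; 104 mm long in all. Origin on its axis, 45 mm from the foot; its own x axis runs from foot to cap, y and z are square to the flat sides. Starts standing in the tray, cap up. May be absent
- neighbour3: square clear spice jar, body 46 x 46 mm and 80 mm long, then a neck and a round black cap 40 mm across; 104 mm long in all. Origin on its axis, 45 mm from the foot; its own x axis runs from foot to cap, y and z are square to the flat sides. Starts standing in the tray, cap up. May be absent
- neighbour4: square clear spice jar, body 46 x 46 mm and 80 mm long, then a neck and a round black cap 40 mm across; 104 mm long in all. Origin on its axis, 45 mm from the foot; its own x axis runs from foot to cap, y and z are square to the flat sides. Starts standing in the tray, cap up. May be absent
- neighbour5: square clear spice jar, body 46 x 46 mm and 80 mm long, then a neck and a round black cap 40 mm across; 104 mm long in all. Origin on its axis, 45 mm from the foot; its own x axis runs from foot to cap, y and z are square to the flat sides. Starts standing in the tray, cap up. May be absent
- tray (a joint): how far the tray is pulled out of the rack towards the robot's side: 0 fully home under the shelf, 0.12 m fully out at its stop; stays where left
- lane (a point): centre of the tray's floor (19 mm above the bench), moves with the tray; x points into the rack (the way the tray goes home), y along the lane, z up. White floor 84 mm deep (x) by 468 mm long (y), with green rims 15 mm high above the floor and 6 mm thick all round and a steel guard wire 42 mm above the floor over the back rim; one row of jars fits along y
- handle (a point): middle of the tray's steel bar handle: bar 12 mm thick, 100 mm long along the lane's y, 45 mm above the bench and 130 mm in front (-x) of the lane's centre; 76 mm clear between bar and rim. Moves with the tray
- rack: fixed wooden rack, 530 mm long (y), x to its back; origin on the bench under the centre of the home tray. Shelf over x = -45 to 90 mm, underside 150, top 166 mm above the bench, stock on it up to 228 mm; cheeks at y = +-258 mm, open front and back; base board 6 mm thick, x = -200 to 90 mm, with 14 mm high runners at its ends
- grater: steel box grater, 70 x 90 x 186 mm, standing; origin at the centre of its foot. Bystander
- tub: white lidded tub, 102 mm across, 101 mm high; origin at the centre of its foot. Bystander
- bowl: green mixing bowl, 170 mm across, 75 mm high; origin at the centre of its foot. Bystander
Not all that is in view belongs to the job. What is shaped like the jar2 but purple is not meant.

How it is judged:
On the way, in this order (a step that is already met when the one before it is completed fails the run):
1. the tray is pulled fully out (value of joint tray above 0.105 m), for 0.2 s.
2. every tipped jar stands upright in the tray (angle between each of jar1, jar2, jar3's own x axis and vertical below 0.1 rad and x of jar1 in the frame of lane between -0.03 and 0.03 m and y of jar1 in the frame of lane between -0.215 and 0.215 m and z of jar1 in the frame of lane between 0.037 and 0.053 m and x of jar2 in the frame of lane between -0.03 and 0.03 m and y of jar2 in the frame of lane between -0.215 and 0.215 m and z of jar2 in the frame of lane between 0.037 and 0.053 m and x of jar3 in the frame of lane between -0.03 and 0.03 m and y of jar3 in the frame of lane between -0.215 and 0.215 m and z of jar3 in the frame of lane between 0.037 and 0.053 m), for 0.3 s.
At the end, for the whole second after the job is handed in: the tray is within 10 mm of fully home, and every jar (those that were tipped and the neighbours) stands in the tray, cap up, within 0.1 rad of upright, its foot on the tray's floor, at rest and released (all of step 2 and value of joint tray below 0.01 m and angle between each of neighbour1, neighbour2, neighbour3, neighbour4, neighbour5's own x axis and vertical below 0.1 rad and x of neighbour1 in the frame of lane between -0.03 and 0.03 m and y of neighbour1 in the frame of lane between -0.215 and 0.215 m and z of neighbour1 in the frame of lane between 0.037 and 0.053 m and x of neighbour2 in the frame of lane between -0.03 and 0.03 m and y of neighbour2 in the frame of lane between -0.215 and 0.215 m and z of neighbour2 in the frame of lane between 0.037 and 0.053 m and x of neighbour3 in the frame of lane between -0.03 and 0.03 m and y of neighbour3 in the frame of lane between -0.215 and 0.215 m and z of neighbour3 in the frame of lane between 0.037 and 0.053 m and x of neighbour4 in the frame of lane between -0.03 and 0.03 m and y of neighbour4 in the frame of lane between -0.215 and 0.215 m and z of neighbour4 in the frame of lane between 0.037 and 0.053 m and x of neighbour5 in the frame of lane between -0.03 and 0.03 m and y of neighbour5 in the frame of lane between -0.215 and 0.215 m and z of neighbour5 in the frame of lane between 0.037 and 0.053 m and linear speed of each of jar1, jar2, jar3, neighbour1, neighbour2, neighbour3, neighbour4, neighbour5 below 0.02 m/s); the robot touches nothing.
It fails at once if the grater is pushed more than 40 mm away or knocked over (distance of grater from where it was at the start of the episode above 0.04 m or angle between grater's own z axis and vertical above 0.5 rad).
It fails at once if the tub is pushed more than 40 mm away or knocked over (distance of tub from where it was at the start of the episode above 0.04 m or angle between tub's own z axis and vertical above 0.5 rad).
It fails at once if the bowl is pushed more than 40 mm away or knocked over (distance of bowl from where it was at the start of the episode above 0.04 m or angle between bowl's own z axis and vertical above 0.5 rad).
Of neighbour1, neighbour2, neighbour3, neighbour4, neighbour5 only 1 to 2 are there at a start; the rules pass over those that are not, and their reading is None.
Of jar1, jar2, jar3 only 2 to 3 are there at a start; the rules pass over those that are not, and their reading is None.
At some moment in a run one of jar1, jar2, jar3 may be knocked a few centimetres aside while the robot is not near it.
Once in a run the grip may slacken for a moment while it holds something.
It also fails if it takes over 210 s, if anything falls off the work surface, if the arm or the gripper's body presses on something with over 40 N, if the wrist force passes 120 N, or if a joint passes its speed limit or range.

## Working session

There is one attempt and no reset: what is moved stays moved. The work goes in short steps, Python scripts to look and compute and a tool call to move; the robot and the scene stay as the last step left them, time stands still between calls to the robot, and variables do not carry over. Pictures are saved under pics/ and viewed, at most 14 in all, crops included, and the job is handed in when it is done.

Besides the shell and the picture viewer there is one more tool, called after "Emit:" by a JSON object that holds its "op" and its "data". jog_arm: Moves the arm, as the interface text tells. Its arguments: {"type":"object","properties":{"steps":{"type":"array","items":{"type":"array","items":{"type":"array","items":{"type":"number"}}}},"grip_force":{"type":"number"}},"required":["steps"]}

```bash
ls; mkdir -p pics; cat > h.py <<'E'
import numpy as np, cv2
from bench import arm
from scipy.spatial.transform import Rotation as R
def snap(n,f):
    c=arm.calibration(n); im=arm.read_camera(n); cv2.imwrite('pics/'+f,im[:,:,::-1]); return im,c
def ray(c,u,v):
    K=np.array([[c['fx'],0,c['cx']],[0,c['fy'],c['cy']],[0,0,1.]])
    p=np.array([(u-c['cx'])/c['fx'],(v-c['cy'])/c['fy']]); q=p.copy()
    for _ in range(20): q=p/(1+c['k1']*(q@q))
    T=np.array(c['T']); return T[:3,3],T[:3,:3]@np.array([q[0],q[1],1.])
def at(c,u,v,z):
    o,d=ray(c,u,v); return np.round((o+d*(z-o[2])/d[2]),4)
def proj(c,P):
    T=np.array(c['T']); X=T[:3,:3].T@(np.array(P)-T[:3,3]); q=X[:2]/X[2]; q=q*(1+c['k1']*(q@q))
    return np.round([c['fx']*q[0]+c['cx'],c['fy']*q[1]+c['cy']],1)
E
python3 - <<'E'
from h import *
for n in ['top','side']:
    im,c=snap(n,n+'0.png'); print(n,c)
print(arm.read_state())
E
```

```text
pics
top {'fx': 408.74160697034023, 'fy': 408.74160697034023, 'cx': 250.92825910563226, 'cy': 188.8610174276399, 'k1': -0.006848390008570509, 'T': array([[-0.02251931, -0.98869145,  0.14826358,  0.3210851 ],
       [-0.99974173,  0.02181635, -0.00636605, -0.03561095],
       [ 0.00305948, -0.14836865, -0.98892739,  1.3234805 ],
       [ 0.        ,  0.        ,  0.        ,  1.        ]])}
side {'fx': 443.62968331750665, 'fy': 443.62968331750665, 'cx': 259.6325694290971, 'cy': 196.79345318058387, 'k1': -0.16304563175048445, 'T': array([[ 9.61475465e-01, -1.56891134e-01,  2.25721295e-01,
         2.27626896e-01],
       [-2.74890762e-01, -5.48759745e-01,  7.89492123e-01,
        -1.11701747e+00],
       [ 2.44600969e-06, -8.21126004e-01, -5.70746954e-01,
         8.34944222e-01],
       [ 0.00000000e+00,  0.00000000e+00,  0.00000000e+00,
         1.00000000e+00]])}
{'clock': 0.1, 'q': array([-1.46431072e+00,  2.91181831e-01, -1.54021429e-01,  1.12667961e+00,
       -1.36172292e-05,  1.43150687e+00]), 'dq': array([ 9.35239529e-04, -2.05847707e-03,  2.02507852e-03, -2.14217117e-03,
        3.07528260e-05, -1.52857848e-03]), 'joint_torque': array([ 4.33768155e-04, -5.37977529e+01,  3.31920469e+01,  9.25491942e-03,
       -2.23054626e-04, -5.75664103e-06]), 'tool_pos': array([ 0.12770222, -0.5088541 ,  0.23082258]), 'orientation': array([ 9.92458678e-01,  1.22578457e-01,  2.10258061e-06, -5.43308903e-04]), 'force': array([-0.91465387,  0.0475727 , -0.94354094]), 'torque': array([ 0.03231733,  0.02106457, -0.02002669]), 'gripper_force': 0.0, 'opening': 0.08558595098418198}
```

View pics/top0.png

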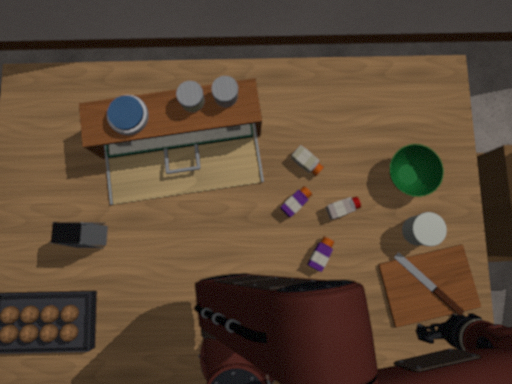

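View pics/side0.png

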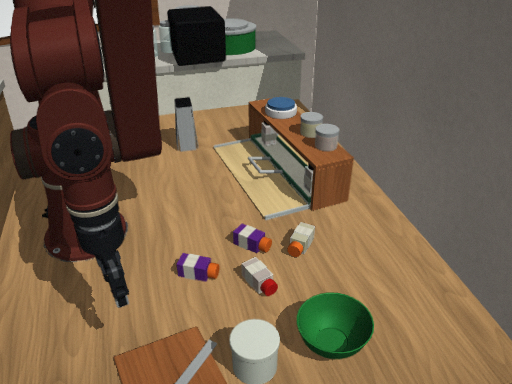

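The top view shows the possible targets. At (307,160) is a pale jar with an orange cap, which looks like jar2. At (344,207) is a pale jar with a red cap, which looks like jar1. Orange-capped purple jars at (296,202) and (321,253) are decoys, and there is no green jar. The rack is at about (170,120), with the handle at (182,168). I'll check this in a close crop.

```bash
python3 - <<'E'
import cv2, numpy as np
t=cv2.imread('pics/top0.png'); s=cv2.imread('pics/side0.png')
a=cv2.resize(t[135:275,270:370],(400,560),interpolation=cv2.INTER_CUBIC)
b=cv2.resize(s[90:230,205:355],(400,373),interpolation=cv2.INTER_CUBIC)
o=np.zeros((560,800,3),np.uint8); o[:, :400]=a; o[:373,400:]=b
d=cv2.resize(s[215:300,225:335],(240,187)); o[373:560,400:640]=d
cv2.imwrite('pics/c1.png',o)
cv2.imwrite('pics/c2.png',cv2.resize(t[70:210,70:270],(800,560),interpolation=cv2.INTER_CUBIC))
E
```

```text
(no output)
```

View pics/c1.png

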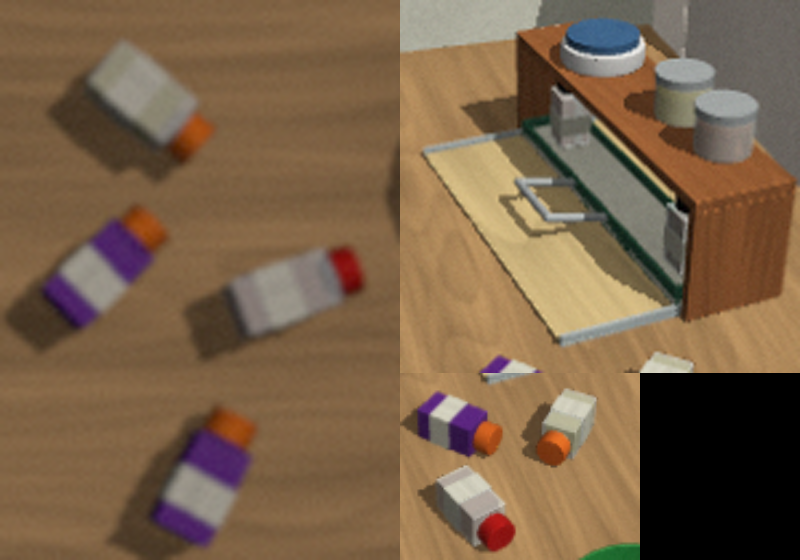

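View pics/c2.png

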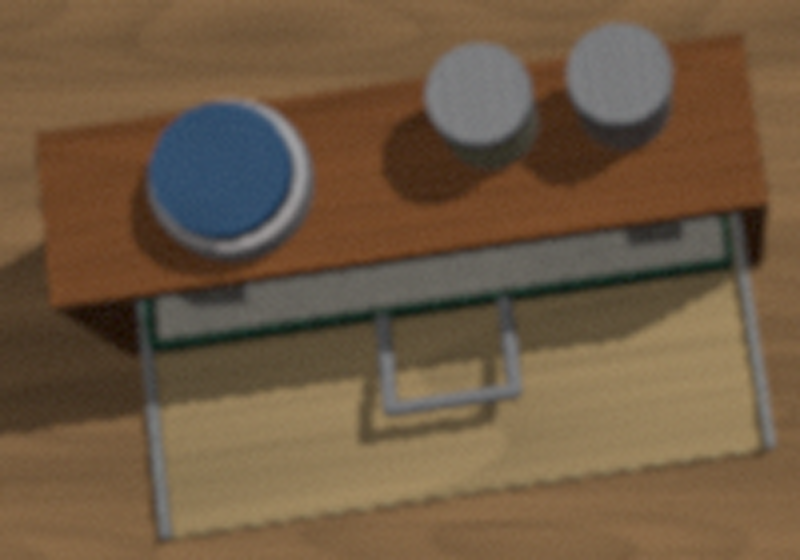

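```bash
cat > m.py <<'E'
from h import *
c=arm.calibration('top'); s=arm.calibration('side')
F=[at(c,83,146.2,.166),at(c,262,121.2,.166)]; B=[at(c,79.5,103.7,.166),at(c,256.2,78.7,.166)]
H=[at(c,167.5,172,.05),at(c,199.2,167,.05)]
for n,X in zip('FBH',(F,B,H)):
    d=X[1]-X[0]; print(n,X,np.linalg.norm(d),np.degrees(np.arctan2(d[1],d[0])),(X[0]+X[1])/2)
# base board front corners z .006
X=[at(c,70+165/4,70+538/4,.014),at(c,70+770/4,70+447/4,.014)];d=X[1]-X[0];print('board',X,np.linalg.norm(d),np.degrees(np.arctan2(d[1],d[0])))
# jars: foot edge mid top z .046, cap end z~.04
for n,f,k in (('jar2',[(270+88/4,135+80/4),(270+125/4,135+40/4)],(270+200/4,135+140/4)),('jar1',[(270+248/4,135+335/4),(270+230/4,135+285/4)],(270+352/4,135+268/4))):
    a=(at(c,*f[0],.046)+at(c,*f[1],.046))/2; b=at(c,*k,.03); d=b-a;print(n,a,b,np.linalg.norm(d[:2]),np.degrees(np.arctan2(d[1],d[0])))
for n,p in (('bowl',(416,171)),('tub',(430,229)),('grater',(80,234)),('pur1',(296,202)),('pur2',(321,253))): print(n,at(c,*p,.08 if n in('bowl','tub') else .04))
E
python3 m.py
```

```text
F [array([0.6309, 0.4425, 0.166 ]), array([ 0.6948, -0.0801,  0.166 ])] 0.5264921366934172 -83.02886268047928 [0.66285 0.1812  0.166  ]
B [array([0.7603, 0.4579, 0.166 ]), array([ 0.8268, -0.0663,  0.166 ])] 0.5284012585147768 -82.77007846558462 [0.79355 0.1958  0.166  ]
H [array([0.5719, 0.2193, 0.05  ]), array([0.5858, 0.1188, 0.05  ])] 0.10145669026732539 -82.12546675438931 [0.57885 0.16905 0.05   ]
board [array([0.4764, 0.4068, 0.014 ]), array([ 0.5399, -0.0821,  0.014 ])] 0.4930065516806039 -82.59965696850256
jar2 [ 0.63545 -0.19325  0.046  ] [ 0.5716 -0.268   0.03  ] 0.0983076039785326 -130.50331001250265
jar1 [ 0.4323  -0.28925  0.046  ] [ 0.4651 -0.3843  0.03  ] 0.10055019890582015 -70.96139098135833
bowl [ 0.5523 -0.5571  0.08  ]
tub [ 0.3722 -0.5851  0.08  ]
grater [0.3828 0.4931 0.04  ]
pur1 [ 0.4684 -0.1854  0.04  ]
pur2 [ 0.3074 -0.2569  0.04  ]
```

Confirmed: jar2 is pale yellow with an orange cap at (307,160), and jar1 is pale red with a red cap at (344,207). The purple ones are decoys. Two neighbours stand near the ends of the tray. I'll write a planner that prints move rows, then go to the handle.

```bash
cat >> h.py <<'E'
def plan(p,phi,n,start=None,g=1):
    """rows in tool axes from start (x,y,z,phi deg) or the present pose to p,phi"""
    if start is None:
        s=arm.read_state(); x=R.from_quat(s['orientation']).as_matrix()[:,0]
        start=[*s['tool_pos'],np.degrees(np.arctan2(x[1],x[0]))]
    P=np.array(start[:3],float); f=start[3]; dphi=(phi-f+180)%360-180
    rows=[];cur=P.copy()
    for i in range(n):
        d=P+(np.array(p)-P)*(i+1)/n-cur; a=np.radians(f); X=np.array([np.cos(a),np.sin(a),0]); Y=np.array([np.sin(a),-np.cos(a),0])
        r=[round(float(d@X),3),round(float(d@Y),3),round(float(-d[2]),3),round(-dphi/n,1),g]
        cur=cur+r[0]*X+r[1]*Y; cur[2]-=r[2]; f-=r[3]; rows.append(r)
    print(np.round(start,4),'->',np.round(cur,4),round(f,2))
    for k in range(0,n,8): print([rows[k:k+8]])
    return [*cur,f]
E
python3 - <<'E'
from h import *
s=plan([.577,.170,.23],97.1,16)
plan([.577,.170,.026],97.1,6,s)
E
```

```text
[ 0.1277 -0.5089  0.2308 14.0819] -> [0.5774 0.1696 0.2298] 97.28
[[[0.038, -0.034, 0.0, np.float64(-5.2), 1], [0.04, -0.031, 0.0, np.float64(-5.2), 1], [0.043, -0.027, 0.0, np.float64(-5.2), 1], [0.046, -0.023, 0.0, np.float64(-5.2), 1], [0.047, -0.019, 0.0, np.float64(-5.2), 1], [0.049, -0.014, 0.0, np.float64(-5.2), 1], [0.05, -0.01, 0.0, np.float64(-5.2), 1], [0.05, -0.005, 0.0, np.float64(-5.2), 1]]]
[[[0.051, -0.001, 0.0, np.float64(-5.2), 1], [0.051, 0.004, 0.001, np.float64(-5.2), 1], [0.05, 0.008, -0.0, np.float64(-5.2), 1], [0.049, 0.013, -0.0, np.float64(-5.2), 1], [0.048, 0.018, -0.0, np.float64(-5.2), 1], [0.046, 0.021, -0.0, np.float64(-5.2), 1], [0.044, 0.026, -0.0, np.float64(-5.2), 1], [0.041, 0.03, -0.0, np.float64(-5.2), 1]]]
[ 0.5774  0.1696  0.2298 97.2819] -> [0.5774 0.1696 0.0258] 97.28
[[[0.0, -0.0, 0.034, np.float64(0.0), 1], [0.0, -0.0, 0.034, np.float64(0.0), 1], [0.0, -0.0, 0.034, np.float64(0.0), 1], [0.0, -0.0, 0.034, np.float64(0.0), 1], [0.0, -0.0, 0.034, np.float64(0.0), 1], [0.0, -0.0, 0.034, np.float64(0.0), 1]]]
```

Emit:
{"op": "jog_arm", "data": {"steps": [[[0.038,-0.034,0,-5.2,1],[0.04,-0.031,0,-5.2,1],[0.043,-0.027,0,-5.2,1],[0.046,-0.023,0,-5.2,1],[0.047,-0.019,0,-5.2,1],[0.049,-0.014,0,-5.2,1],[0.05,-0.01,0,-5.2,1],[0.05,-0.005,0,-5.2,1]]]}}

```text
clock: 1.1
tool_pos: [0.3532, -0.1688, 0.2313]
orientation: [0.884, 0.468, 0.0, 0.0]
force: [0.9, -1.2, -0.2]
opening: 0.0855
gripper_force: 0.0
```

Emit:
{"op": "jog_arm", "data": {"steps": [[[0.051,-0.001,0,-5.2,1],[0.051,0.004,0,-5.2,1],[0.05,0.008,0,-5.2,1],[0.049,0.013,0,-5.2,1],[0.048,0.018,0,-5.2,1],[0.046,0.021,0,-5.2,1],[0.044,0.026,0,-5.2,1],[0.041,0.03,0,-5.2,1]]]}}

```text
clock: 2.1
tool_pos: [0.578, 0.1708, 0.2309]
orientation: [0.66, 0.752, -0.0, -0.0]
force: [0.6, -0.3, 0.9]
opening: 0.085
gripper_force: 0.0
```

Emit:
{"op": "jog_arm", "data": {"steps": [[[0,0,0.035,0,1],[0,0,0.035,0,1],[0,0,0.035,0,1],[0,0,0.035,0,1],[0,0,0.035,0,1],[0,0,0.03,0,1],[0,0,0,0,-1],[0,0,0,0,-1]]], "grip_force": 60}}

```text
clock: 3.1
tool_pos: [0.578, 0.1693, 0.0272]
orientation: [0.661, 0.751, 0.0, 0.0]
force: [0.3, 1.3, 0.6]
opening: 0.0519
gripper_force: 0.0
```

Emit:
{"op": "jog_arm", "data": {"steps": [[[0,0,0,0,-1],[0,0,0,0,-1],[0,0,0,0,-1],[0,0,0,0,-1]]]}}

```text
clock: 3.6
tool_pos: [0.5784, 0.1694, 0.0276]
orientation: [0.661, 0.751, 0.001, 0.001]
force: [-0.4, -0.4, 5.9]
opening: 0.0096
gripper_force: 58.5
```

Handle gripped. Pulling gently.

Emit:
{"op": "jog_arm", "data": {"steps": [[[0,-0.004,0,0,-1],[0,-0.008,0,0,-1],[0,-0.01,0,0,-1],[0,-0.01,0,0,-1],[0,-0.01,0,0,-1],[0,-0.01,0,0,-1],[0,-0.01,0,0,-1],[0,-0.01,0,0,-1]]]}}

```text
clock: 4.6
tool_pos: [0.5072, 0.1602, 0.0275]
orientation: [0.661, 0.751, 0.001, 0.001]
force: [2.2, -0.3, 7.3]
opening: 0.0099
gripper_force: 59.2
```

Emit:
{"op": "jog_arm", "data": {"steps": [[[0,-0.01,0,0,-1],[0,-0.01,0,0,-1],[0,-0.01,0,0,-1],[0,-0.009,0,0,-1],[0,-0.006,0,0,-1],[0,-0.002,0,0,-1],[0,0,0,0,-1],[0,0,0,0,-1]]]}}

```text
clock: 5.6
tool_pos: [0.4603, 0.1541, 0.0275]
orientation: [0.661, 0.751, 0.001, 0.001]
force: [0.0, -1.3, 12.3]
opening: 0.0099
gripper_force: 59.7
```

Emit:
{"op": "jog_arm", "data": {"steps": [[[0,0,0,0,0.2],[0,0,0,0,0.2],[0,0,0,0,0.2],[0,0,-0.02,0,0.2],[0,0,-0.04,0,0.2],[0,0,-0.06,0,0.2],[0,0,-0.06,0,1],[0,0,-0.06,0,1]]]}}

```text
clock: 6.6
tool_pos: [0.4589, 0.154, 0.2682]
orientation: [0.661, 0.751, -0.0, -0.0]
force: [2.5, 0.4, 0.4]
opening: 0.0845
gripper_force: 0.0
```

Emit:
{"op": "jog_arm", "data": {"steps": [[[-0.055,0,0,0,1],[-0.055,0,0,0,1],[-0.055,0,0,0,1],[-0.055,0,0,0,1],[-0.055,0,0,0,1],[-0.055,0,0,0,1],[-0.055,0,0,0,1],[0,0,0,0,1]]]}}

```text
clock: 7.6
tool_pos: [0.508, -0.2312, 0.2653]
orientation: [0.662, 0.749, -0.0, -0.0]
force: [0.0, 0.3, -0.4]
opening: 0.0853
gripper_force: 0.0
```

```bash
python3 - <<'E'
from h import *
t,_=snap('top','top1.png'); w,c=snap('wrist','w1.png'); print(c, arm.read_state()['tool_pos'])
s,_=snap('side','side1.png')
o=np.zeros((600,800,3),np.uint8); o[:300,:400]=cv2.resize(w,(400,300)); o[:300,400:]=cv2.resize(s[90:240,180:380],(400,300)); o[300:]=cv2.resize(t[80:185,85:365],(800,300),interpolation=cv2.INTER_CUBIC)
cv2.imwrite('pics/m1.png',o[:,:,::-1])
E
```

```text
{'fx': 318.3486523405732, 'fy': 318.3486523405732, 'cx': 255.1422949412923, 'cy': 195.86812160842757, 'k1': 0.01953316721476191, 'T': array([[ 9.92384125e-01,  1.18443041e-01,  3.38377777e-02,
         4.99837212e-01],
       [ 1.23180577e-01, -9.52988254e-01, -2.76839183e-01,
        -1.59189883e-01],
       [-5.42669916e-04,  2.78898967e-01, -9.60320296e-01,
         4.09954061e-01],
       [ 0.00000000e+00,  0.00000000e+00,  0.00000000e+00,
         1.00000000e+00]])} [ 0.50775333 -0.22790929  0.26572089]
```

View pics/m1.png

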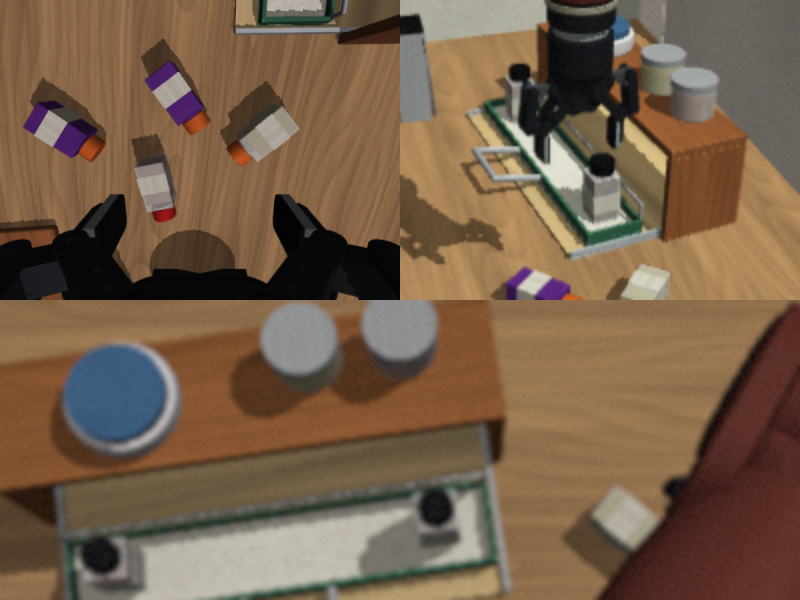

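The wrist panel shows jar1 (red cap) at about (155,185) and jar2 (orange cap) at about (264,135). The side panel shows the tray fully out with a neighbour at each end and a free middle.

```bash
python3 - <<'E'
from h import *
w=cv2.imread('pics/w1.png')
o=np.zeros((520,800,3),np.uint8)
o[:, :400]=cv2.resize(w[180:310,150:250],(400,520),interpolation=cv2.INTER_CUBIC)
o[:, 400:]=cv2.resize(w[110:240,290:390],(400,520),interpolation=cv2.INTER_CUBIC)
cv2.imwrite('pics/w1c.png',o)
t=cv2.imread('pics/top1.png')
E
```

```text
(no output)
```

View pics/w1c.png

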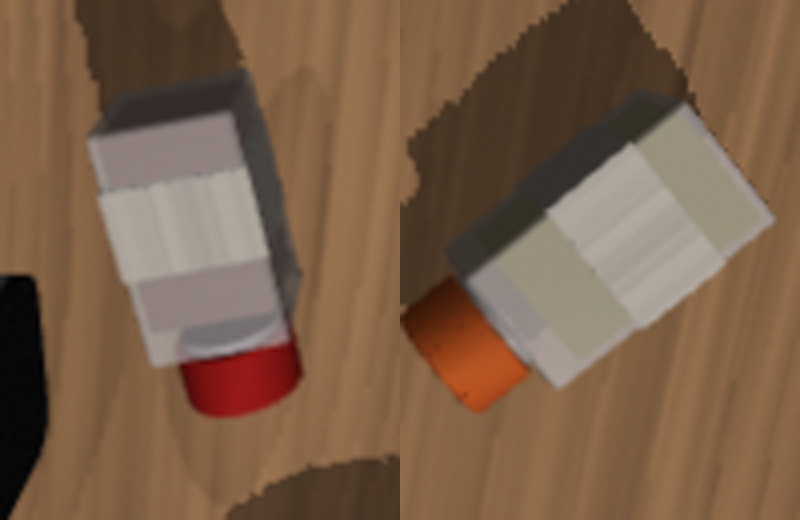

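```bash
python3 - <<'E'
from h import *
c={'fx': 318.3486523405732, 'fy': 318.3486523405732, 'cx': 255.1422949412923, 'cy': 195.86812160842757, 'k1': 0.01953316721476191, 'T': np.array([[ 9.92384125e-01,  1.18443041e-01,  3.38377777e-02, 4.99837212e-01],[ 1.23180577e-01, -9.52988254e-01, -2.76839183e-01, -1.59189883e-01],[-5.42669916e-04,  2.78898967e-01, -9.60320296e-01, 4.09954061e-01],[0,0,0,1]])}
for n,o,p in (('jar1',(150,180),[(90,138),(235,112),(290,335),(152,365)]),('jar2',(190,110),[(685,100),(775,218),(560,388),(468,283)])):
    q=np.array([at(c,o[0]+u/4,o[1]+v/4,.046) for u,v in p])
    f=(q[0]+q[1])/2; s=(q[2]+q[3])/2; d=s-f
    print(n,'foot',f,'len',np.linalg.norm(d),'wid',np.linalg.norm(q[0]-q[1]),np.linalg.norm(q[2]-q[3]),'axis',np.degrees(np.arctan2(d[1],d[0])), 'pt66',(f+d/np.linalg.norm(d)*.066)[:2])
t=arm.calibration('top')
C=np.array([.587,.171]);X=np.array([.9923,.1236]);Y=np.array([-.1236,.9923])
for u,v in ((85+103/2.857,80+255/2.857),(85+436/2.857,80+207/2.857)):
    p=at(t,u,v,.123)[:2]-C; print('neigh lane xy',p@X,p@Y)
E
```

```text
jar1 foot [ 0.43775 -0.2929   0.046  ] len 0.07689500959100005 wid 0.044813502429513374 0.045505604050490284 axis -72.16591024229385 pt66 [ 0.45796328 -0.35572852]
jar2 foot [ 0.63875 -0.19355  0.046  ] len 0.0783479578546882 wid 0.04432268042436065 0.043452157598904126 axis -131.1446482709981 pt66 [ 0.59532449 -0.24325136]
neigh lane xy 0.0033727299999999957 0.17350814
neigh lane xy 0.0036619900000000503 -0.17851593000000002
```

```bash
python3 - <<'E'
from h import *
plan([.460,-.361,.265],107.8,3)
E
```

```text
[ 0.5078 -0.2272  0.266  97.2784] -> [ 0.4599 -0.3608  0.265 ] 107.78
[[[-0.042, -0.021, 0.0, np.float64(-3.5), 1], [-0.041, -0.024, 0.001, np.float64(-3.5), 1], [-0.039, -0.027, -0.0, np.float64(-3.5), 1]]]
```

Emit:
{"op": "jog_arm", "data": {"steps": [[[-0.042,-0.021,0,-3.5,1],[-0.041,-0.024,0,-3.5,1],[-0.039,-0.027,0,-3.5,1],[0,0,0.05,0,1],[0,0,0.05,0,1],[0,0,0.05,0,1],[0,0,0.04,0,1],[0,0,0.03,0,1]]]}}

```text
clock: 8.75
tool_pos: [0.4601, -0.3592, 0.0448]
orientation: [0.589, 0.808, 0.0, -0.001]
force: [0.0, -0.4, 0.6]
opening: 0.085
gripper_force: 0.0
```

Emit:
{"op": "jog_arm", "data": {"steps": [[[0,0,0.02,0,1],[0,0,0.014,0,1],[0,0,0,0,1],[0,0,0,0,-1],[0,0,0,0,-1],[0,0,0,0,-1],[0,0,0,0,-1],[0,0,0,0,-1]]], "grip_force": 20}}

```text
clock: 9.75
tool_pos: [0.4607, -0.3618, 0.0133]
orientation: [0.589, 0.808, -0.0, 0.001]
force: [-1.5, 1.1, 5.9]
opening: 0.0458
gripper_force: 20.2
```

Gripped at 46 mm. Next I'll lift along the pivot arc, back towards the foot, and check whether the jar swings.

Emit:
{"op": "jog_arm", "data": {"steps": [[[0,0,-0.015,0,-1],[0,0,-0.02,0,-1],[0,0,-0.02,0,-1],[0,0,-0.02,0,-1],[0,0,-0.02,0,-1],[0,0,0,0,-1],[0,0,0,0,-1],[0,0,0,0,-1]]]}}

```text
clock: 10.75
tool_pos: [0.4598, -0.3609, 0.1065]
orientation: [0.589, 0.808, 0.0, -0.001]
force: [0.1, 0.6, -2.2]
opening: 0.0457
gripper_force: 21.1
```

```bash
python3 - <<'E'
from h import *
s,c=snap('side','s2.png'); w,_=snap('wrist','w2.png'); st=arm.read_state(); p=st['tool_pos'];print(p,st['opening']); u,v=map(int,proj(c,p)); print(u,v)
o=np.zeros((400,800,3),np.uint8); o[:300,:400]=cv2.resize(w,(400,300)); o[:,400:]=cv2.resize(s[max(v-70,0):v+70,u-70:u+70],(400,400),interpolation=cv2.INTER_CUBIC)
cv2.imwrite('pics/m2.png',o[:,:,::-1])
E
```

```text
[ 0.45990576 -0.36101012  0.10661902] 0.04608191864853649
266 257
```

View pics/m2.png

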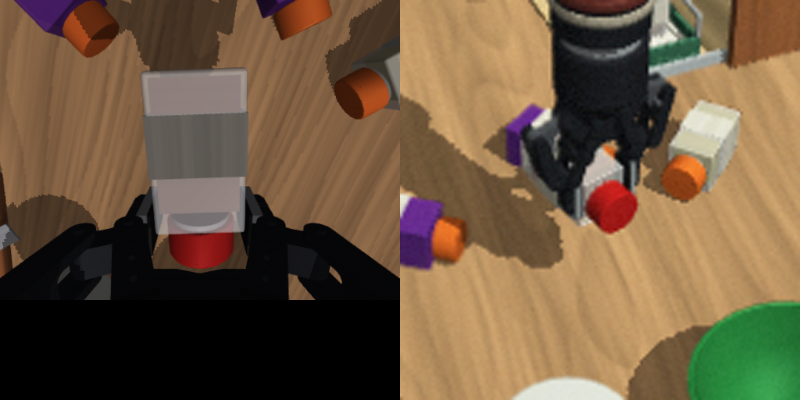

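The jar stays rigidly horizontal in the grip. First I'll test whether easing the opening lowers the grip force enough for it to swing, close to the bench.

Emit:
{"op": "jog_arm", "data": {"steps": [[[0,0,0.03,0,-1],[0,0,0.03,0,-1],[0,0,0,0,0],[0,0,0,0,0.03]]]}}

```text
clock: 11.35
tool_pos: [0.4606, -0.3616, 0.0481]
orientation: [0.589, 0.808, -0.0, 0.0]
force: [-0.2, -0.7, -1.8]
opening: 0.0461
gripper_force: 21.6
```

Emit:
{"op": "jog_arm", "data": {"steps": [[[0,0,0,0,0.05],[0,0,0,0,0.05]]]}}

```text
clock: 11.6
tool_pos: [0.4607, -0.3618, 0.0482]
orientation: [0.589, 0.808, -0.0, 0.001]
force: [-0.1, -0.3, -2.5]
opening: 0.0457
gripper_force: 21.6
```

Emit:
{"op": "jog_arm", "data": {"steps": [[[0,0,0,0,0.07],[0,0,0,0,0.07]]]}}

```text
clock: 11.85
tool_pos: [0.4603, -0.3614, 0.0475]
orientation: [0.589, 0.808, -0.0, 0.0]
force: [0.1, -0.4, -1.9]
opening: 0.0459
gripper_force: 21.6
```

Emit:
{"op": "jog_arm", "data": {"steps": [[[0,0,0,0,0.075],[0,0,0,0,0.08]]]}}

```text
clock: 12.1
tool_pos: [0.4602, -0.3613, 0.0473]
orientation: [0.589, 0.808, 0.0, -0.0]
force: [-0.6, -0.4, -1.6]
opening: 0.0462
gripper_force: 9.9
```

Emit:
{"op": "jog_arm", "data": {"steps": [[[0,0,0,0,0.085],[0,0,0,0,0.09]]]}}

```text
clock: 12.35
tool_pos: [0.4604, -0.3614, 0.0475]
orientation: [0.589, 0.808, 0.0, 0.0]
force: [0.1, 0.8, -0.3]
opening: 0.0466
gripper_force: 0.0
```

```bash
cat > look.py <<'E'
import sys
from h import *
s,c=snap('side','s%s.png'%sys.argv[1]); w,_=snap('wrist','w%s.png'%sys.argv[1]); st=arm.read_state(); p=st['tool_pos'];print(p,st['opening'],st['gripper_force'])
u,v=map(int,proj(c,p)); u=min(max(u,70),442); v=min(max(v,70),314)
o=np.zeros((400,800,3),np.uint8); o[:300,:400]=cv2.resize(w,(400,300)); o[:,400:]=cv2.resize(s[v-70:v+70,u-70:u+70],(400,400),interpolation=cv2.INTER_CUBIC)
cv2.imwrite('pics/m%s.png'%sys.argv[1],o[:,:,::-1])
E
python3 look.py 3
```

```text
[ 0.46029957 -0.36140269  0.04740869] 0.0464494900627139 0.0
```

View pics/m3.png

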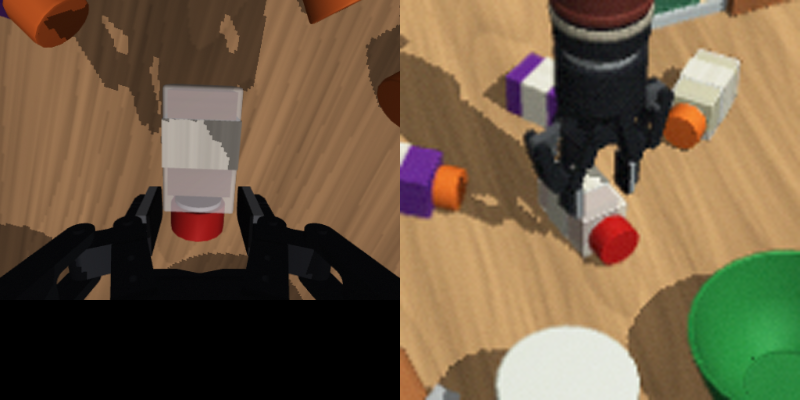

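It dropped back flat, undamaged. The wrist panel shows the jar still centred between the fingers. Easing does scale the force: about 10 N at 0.08 and zero at 0.09. I'll regrip nearer the cap and higher, lift, and ease in finer steps.

Emit:
{"op": "jog_arm", "data": {"steps": [[[-0.005,0,0.027,0,0.3],[0,0,0,0,-1],[0,0,0,0,-1],[0,0,0,0,-1],[0,0,-0.02,0,-1],[0,0,-0.015,0,-1],[0,0,0,0,0.07],[0,0,0,0,0.075]]]}}

```text
clock: 13.45
tool_pos: [0.4616, -0.3659, 0.0551]
orientation: [0.589, 0.808, 0.0, -0.0]
force: [-0.7, 0.8, -2.9]
opening: 0.046
gripper_force: 21.6
```

Emit:
{"op": "jog_arm", "data": {"steps": [[[0,0,0,0,0.08],[0,0,0,0,0.08],[0,0,0,0,0.08]]]}}

```text
clock: 13.82
tool_pos: [0.4616, -0.366, 0.055]
orientation: [0.589, 0.808, 0.0, -0.0]
force: [0.2, 0.3, -2.2]
opening: 0.0458
gripper_force: 11.9
```

Emit:
{"op": "jog_arm", "data": {"steps": [[[0,0,0,0,0.082],[0,0,0,0,0.082]]]}}

```text
clock: 14.08
tool_pos: [0.4618, -0.3661, 0.0553]
orientation: [0.589, 0.808, 0.0, -0.0]
force: [-0.7, 0.7, -1.1]
opening: 0.0464
gripper_force: 9.4
```

```bash
python3 look.py 4
```

```text
[ 0.4617722  -0.36609655  0.05532342] 0.046426867361720706 9.417122304439545
```

View pics/m4.png

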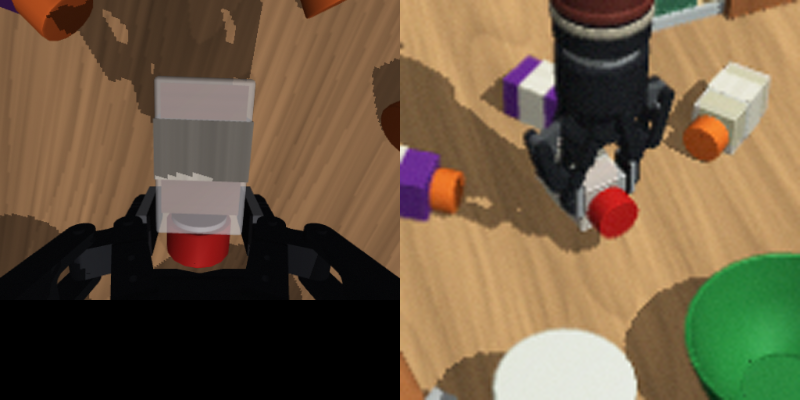

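Jar1 is still level at 9.4 N. jar2 was knocked aside, from (705,95) to (728,105) in the crop, so I'll remeasure it later. I'll track tilt numerically by triangulating the red cap, and keep easing.

```bash
cat > cap.py <<'E'
import sys
from h import *
def cap(col='red',views=('side','wrist')):
    A=np.zeros((3,3));b=np.zeros(3);px={}
    for n in views:
        st=arm.read_state(); c=arm.calibration(n); im=arm.read_camera(n); hsv=cv2.cvtColor(im,cv2.COLOR_RGB2HSV)
        h=hsv[...,0].astype(int); m=(hsv[...,1]>170)&(hsv[...,2]>60)
        m&=((h<4)|(h>174)) if col=='red' else ((h>=6)&(h<14))
        g=proj(c,st['tool_pos']+[0,0,.02]); yy,xx=np.mgrid[:384,:512]
        m&=np.hypot(xx-g[0],yy-g[1])<(60 if n=='side' else 260)
        k,l,s,ce=cv2.connectedComponentsWithStats(m.astype(np.uint8))
        if k<2: print(n,'none'); continue
        i=1+np.argmax(s[1:,4]); px[n]=(np.round(ce[i],1).tolist(),int(s[i,4]),s[i,:4].tolist())
        o,d=ray(c,*ce[i]); d/=np.linalg.norm(d); M=np.eye(3)-np.outer(d,d);A+=M;b+=M@o
    p=np.linalg.solve(A,b); t=st['tool_pos']+[0,0,.019]; r=p-t
    print(px); print('cap',p.round(3),'rel grip',r.round(3),'tilt deg',np.degrees(np.arctan2(r[2],np.hypot(r[0],r[1]))).round(1), 'F',st['gripper_force'],'op',st['opening'])
if __name__=='__main__': cap(*sys.argv[1:2])
E
python3 cap.py red
```

```text
{'side': ([271.0, 277.7], 213, [263, 270, 17, 17]), 'wrist': ([253.2, 318.6], 2934, [214, 299, 80, 44])}
cap [ 0.467 -0.393  0.069] rel grip [ 0.005 -0.027 -0.005] tilt deg -10.3 F 9.417195171117783 op 0.0461192073136534
```

Emit:
{"op": "jog_arm", "data": {"steps": [[[0,0,0,0,0.084],[0,0,0,0,0.084]]]}}

```text
clock: 14.52
tool_pos: [0.4618, -0.3661, 0.0553]
orientation: [0.589, 0.808, -0.0, -0.0]
force: [0.6, -0.4, -2.1]
opening: 0.046
gripper_force: 7.1
```

```bash
python3 cap.py red
```

```text
{'side': ([271.0, 277.7], 216, [263, 270, 17, 17]), 'wrist': ([253.2, 318.7], 2940, [214, 299, 80, 44])}
cap [ 0.467 -0.393  0.069] rel grip [ 0.005 -0.027 -0.005] tilt deg -10.3 F 7.06249862909317 op 0.04624264485121497
```

Emit:
{"op": "jog_arm", "data": {"steps": [[[0,0,0,0,0.086],[0,0,0,0,0.086]]]}}

```text
clock: 14.88
tool_pos: [0.4618, -0.3662, 0.0554]
orientation: [0.589, 0.808, -0.0, 0.0]
force: [-0.2, -0.4, 0.1]
opening: 0.0463
gripper_force: 2.1
```

```bash
python3 cap.py red
```

```text
{'side': ([271.9, 281.0], 219, [264, 273, 17, 17]), 'wrist': ([258.6, 293.1], 3220, [221, 268, 75, 51])}
cap [ 0.469 -0.389  0.053] rel grip [ 0.008 -0.023 -0.021] tilt deg -41.1 F 2.1404355354684412 op 0.04630550333109361
```

```bash
python3 look.py 5
```

```text
[ 0.46186452 -0.36621007  0.05541344] 0.046350656154991766 2.1523052283782818
```

View pics/m5.png

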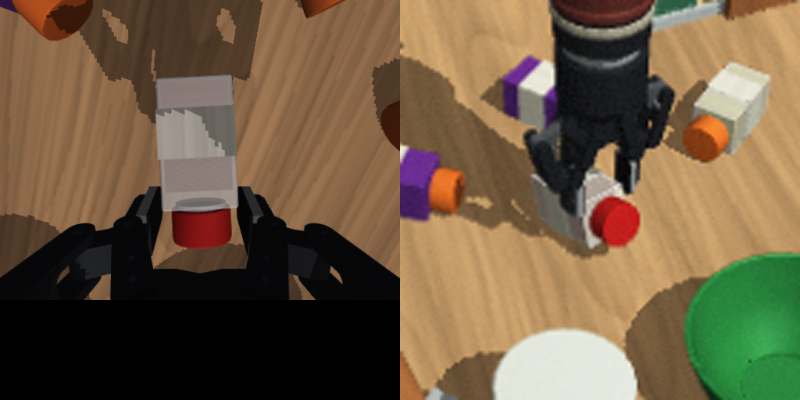

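The wrist panel shows the foot end narrower and low, with the cap up: the jar pivoted about 19° with its foot on the bench. So at about 2 N the jar rotates freely but still holds. Better plan: regrip at mid-height while it lies flat, ease to about 2–4 N on the bench, then trace the pivot arc.

Emit:
{"op": "jog_arm", "data": {"steps": [[[0,0,0,0,0.3],[0,0,0,0,0.4],[0,0,0,0,0.4],[-0.015,0,0.015,0,0.4],[0,0,0.015,0,0.4],[0,0,0.015,0,0.4],[0,0,0,0,0.4]]]}}

```text
clock: 15.95
tool_pos: [0.4653, -0.379, 0.0087]
orientation: [0.589, 0.808, 0.0, -0.002]
force: [-0.8, 1.1, 0.3]
opening: 0.0598
gripper_force: 0.0
```

```bash
python3 cap.py red
```

```text
{'side': ([274.5, 291.0], 197, [267, 283, 16, 17]), 'wrist': ([260.8, 326.2], 3004, [219, 306, 84, 44])}
cap [ 0.473 -0.403  0.032] rel grip [ 0.007 -0.024  0.003] tilt deg 7.3 F 0.0 op 0.05945447101857657
```

Emit:
{"op": "jog_arm", "data": {"steps": [[[0,0,0,0,-1],[0,0,0,0,-1],[0,0,0,0,-1],[0,0,0,0,0.08],[0,0,0,0,0.085],[0,0,0,0,0.085]]]}}

```text
clock: 16.8
tool_pos: [0.4667, -0.3806, 0.0108]
orientation: [0.589, 0.808, 0.0, 0.0]
force: [0.3, 1.6, 5.4]
opening: 0.0464
gripper_force: 7.0
```

Emit:
{"op": "jog_arm", "data": {"steps": [[[0.003,0,-0.006,0,0.085],[0.003,0,-0.006,0,0.085],[0.004,0,-0.006,0,0.085],[0.004,0,-0.006,0,0.085],[0.005,0,-0.005,0,0.085],[0.005,0,-0.005,0,0.085],[0,0,0,0,0.085]]]}}

```text
clock: 17.68
tool_pos: [0.4592, -0.3573, 0.0448]
orientation: [0.589, 0.808, 0.0, 0.0]
force: [0.3, 0.2, 0.2]
opening: 0.0462
gripper_force: 0.0
```

```bash
python3 cap.py red
```

```text
{'side': ([273.9, 291.1], 201, [266, 283, 17, 17]), 'wrist': ([256.1, 318.8], 1947, [223, 303, 66, 36])}
cap [ 0.472 -0.403  0.032] rel grip [ 0.012 -0.046 -0.032] tilt deg -33.8 F 0.0 op 0.04664977748936797
```

Too loose: it slid off and the jar lies flat again. I'll reposition and see whether a lower grip_force is accepted.

Emit:
{"op": "jog_arm", "data": {"steps": [[[0,0,0,0,0.4],[-0.012,0,0,0,0.4],[-0.012,0,-0.0,0,0.4],[0,0,0.017,0,0.4],[0,0,0.017,0,0.4],[0,0,0,0,0.4]]]}}

```text
clock: 18.52
tool_pos: [0.4649, -0.3787, 0.0079]
orientation: [0.589, 0.808, 0.0, -0.002]
force: [0.1, 0.4, 0.5]
opening: 0.0596
gripper_force: 0.0
```

Emit:
{"op": "jog_arm", "data": {"steps": [[[0,0,0,0,-1],[0,0,0,0,-1],[0,0,0,0,-1],[0,0,0,0,-1]]], "grip_force": 4}}

```text
clock: 19.02
tool_pos: [0.4664, -0.3804, 0.0105]
orientation: [0.589, 0.808, -0.0, 0.0]
force: [1.2, 0.7, -1.1]
opening: 0.0455
gripper_force: 21.8
```

The force is clamped at 20 N. A firm grip with a ledge is more dependable. I'll carry the jar level, rest its cap on the free right-hand end edge of the shelf and press down so the cap is forced up. Then I'll push it flush to vertical.

Emit:
{"op": "jog_arm", "data": {"steps": [[[0,0,-0.02,0,-1],[0,0,-0.04,0,-1],[0,0,-0.05,0,-1],[0,0,-0.05,0,-1],[0,0,-0.05,0,-1],[0,0,-0.04,0,-1],[0,0,-0.01,0,-1]]]}}

```text
clock: 19.9
tool_pos: [0.4672, -0.3812, 0.273]
orientation: [0.589, 0.808, -0.0, 0.002]
force: [0.4, -0.4, -2.3]
opening: 0.0462
gripper_force: 21.9
```

```bash
sed -i 's/round(-dphi\/n,1)/round(float(-dphi\/n),1)/' h.py; python3 cap.py red; python3 - <<'E'
from h import *
s=plan([.720,-.118,.27],277.1,24,g=-1)
E
```

```text
{'side': ([276.8, 205.1], 283, [267, 196, 20, 20]), 'wrist': ([256.0, 324.4], 3190, [214, 305, 84, 45])}
cap [ 0.472 -0.405  0.293] rel grip [ 0.005 -0.024  0.002] tilt deg 3.5 F 21.879089176654816 op 0.04551068178009922
[  0.4666  -0.3806   0.2706 107.7838] -> [ 0.72   -0.1175  0.2696] 278.18
[[[0.007, 0.013, 0.0, -7.1, -1], [0.006, 0.015, 0.0, -7.1, -1], [0.003, 0.014, 0.0, -7.1, -1], [0.002, 0.015, 0.0, -7.1, -1], [0.0, 0.016, 0.0, -7.1, -1], [-0.002, 0.015, 0.0, -7.1, -1], [-0.004, 0.015, 0.0, -7.1, -1], [-0.005, 0.014, 0.0, -7.1, -1]]]
[[[-0.007, 0.013, 0.0, -7.1, -1], [-0.009, 0.012, 0.0, -7.1, -1], [-0.011, 0.012, 0.0, -7.1, -1], [-0.011, 0.009, 0.0, -7.1, -1], [-0.013, 0.009, 0.0, -7.1, -1], [-0.014, 0.006, 0.0, -7.1, -1], [-0.014, 0.005, 0.0, -7.1, -1], [-0.015, 0.003, 0.0, -7.1, -1]]]
[[[-0.015, 0.002, 0.0, -7.1, -1], [-0.015, -0.001, 0.0, -7.1, -1], [-0.015, -0.003, 0.001, -7.1, -1], [-0.015, -0.004, -0.0, -7.1, -1], [-0.014, -0.006, -0.0, -7.1, -1], [-0.013, -0.008, -0.0, -7.1, -1], [-0.012, -0.009, -0.0, -7.1, -1], [-0.011, -0.011, -0.0, -7.1, -1]]]
```

Emit:
{"op": "jog_arm", "data": {"steps": [[[0.007,0.013,0,-7.1,-1],[0.006,0.015,0,-7.1,-1],[0.003,0.014,0,-7.1,-1],[0.002,0.015,0,-7.1,-1],[0,0.016,0,-7.1,-1],[-0.002,0.015,0,-7.1,-1],[-0.004,0.015,0,-7.1,-1],[-0.005,0.014,0,-7.1,-1]]]}}

```text
clock: 21.0
tool_pos: [0.5504, -0.2916, 0.2677]
orientation: [0.132, 0.991, 0.001, -0.002]
force: [-0.6, 0.3, -1.9]
opening: 0.0456
gripper_force: 21.7
```

Emit:
{"op": "jog_arm", "data": {"steps": [[[-0.007,0.013,0,-7.1,-1],[-0.009,0.012,0,-7.1,-1],[-0.011,0.012,0,-7.1,-1],[-0.011,0.009,0,-7.1,-1],[-0.013,0.009,0,-7.1,-1],[-0.014,0.006,0,-7.1,-1],[-0.014,0.005,0,-7.1,-1],[-0.015,0.003,0,-7.1,-1]]]}}

```text
clock: 22.0
tool_pos: [0.6351, -0.2048, 0.2676]
orientation: [-0.355, 0.935, 0.001, -0.001]
force: [-0.2, -0.5, -0.9]
opening: 0.0456
gripper_force: 21.8
```

Emit:
{"op": "jog_arm", "data": {"steps": [[[-0.015,0.002,0,-7.1,-1],[-0.015,-0.001,0,-7.1,-1],[-0.015,-0.003,0,-7.1,-1],[-0.015,-0.004,0,-7.1,-1],[-0.014,-0.006,0,-7.1,-1],[-0.013,-0.008,0,-7.1,-1],[-0.012,-0.009,0,-6.5,-1],[-0.011,-0.011,0,-6.5,-1]]]}}

```text
clock: 23.0
tool_pos: [0.7195, -0.1168, 0.2673]
orientation: [0.75, -0.661, -0.002, 0.001]
force: [-0.2, -0.8, -2.3]
opening: 0.0455
gripper_force: 21.8
```

```bash
python3 cap.py red; python3 - <<'E'
from h import *
s=plan([.722,-.1035,.20],277.1,4,g=-1); print(arm.read_state()['force'])
E
```

```text
{'side': ([327.8, 126.6], 9, [326, 126, 5, 2]), 'wrist': ([254.1, 323.9], 2898, [216, 305, 79, 44])}
cap [ 0.718 -0.094  0.295] rel grip [-0.002  0.021  0.009] tilt deg 23.9 F 21.823768615722656 op 0.04544672802917153
[  0.7199  -0.116    0.2672 -82.8629] -> [ 0.7224 -0.1036  0.2002] -82.86
[[[-0.003, -0.001, 0.017, 0.0, -1], [-0.003, -0.001, 0.017, 0.0, -1], [-0.003, -0.001, 0.016, 0.0, -1], [-0.003, -0.001, 0.017, 0.0, -1]]]
[-0.50145391  0.42130061 -2.39651265]
```

Emit:
{"op": "jog_arm", "data": {"steps": [[[-0.003,-0.001,0.025,0,-1],[-0.003,-0.001,0.025,0,-1],[-0.003,-0.001,0.022,0,-1],[-0.003,-0.001,0.022,0,-1],[0,0,0.004,0,-1],[0,0,0.004,0,-1],[0,0,0,0,-1]]]}}

```text
clock: 23.98
tool_pos: [0.7221, -0.1057, 0.1688]
orientation: [0.748, -0.663, 0.0, 0.0]
force: [-0.9, -1.3, 0.9]
opening: 0.0459
gripper_force: 20.8
```

Emit:
{"op": "jog_arm", "data": {"steps": [[[0,0,0.003,0,-1],[0,0,0.003,0,-1],[0,0,0.003,0,-1],[0,0,0.003,0,-1],[0,0,0,0,-1]]]}}

```text
clock: 24.6
tool_pos: [0.7228, -0.1078, 0.1579]
orientation: [0.748, -0.664, 0.002, 0.001]
force: [-3.3, -9.3, 8.0]
opening: 0.046
gripper_force: 21.2
```

```bash
python3 cap.py red
```

```text
{'side': ([326.1, 158.1], 29, [323, 155, 8, 7]), 'wrist': ([254.8, 318.9], 4449, [211, 292, 89, 57])}
cap [ 0.722 -0.095  0.194] rel grip [-0.001  0.012  0.017] tilt deg 53.8 F 21.1815744638443 op 0.04550456634201205
```

It's rotating (cap rising). Continuing.

Emit:
{"op": "jog_arm", "data": {"steps": [[[0,0,0.004,0,-1],[0,0,0.004,0,-1],[0,0,0.004,0,-1],[0,0,0.004,0,-1],[0,0,0.004,0,-1],[0,0,0.004,0,-1],[0,0,0.004,0,-1],[0,0,0,0,-1]]]}}

```text
clock: 25.7
tool_pos: [0.7222, -0.1053, 0.1271]
orientation: [0.749, -0.663, -0.0, 0.001]
force: [1.8, -4.4, -4.3]
opening: 0.0456
gripper_force: 21.2
```

```bash
python3 cap.py red; python3 -c "
from h import *
s=arm.read_state(); print(s['tool_pos'],s['force'])"
```

```text
{'side': ([326.8, 168.6], 80, [322, 165, 11, 9]), 'wrist': ([254.7, 302.3], 8354, [203, 254, 106, 95])}
cap [ 0.723 -0.102  0.163] rel grip [0.001 0.004 0.017] tilt deg 77.1 F 21.160985827445984 op 0.04554542856419601
[ 0.7221513  -0.10532901  0.1270662 ] [ 2.3959171  -4.64218457 -3.81117544]
```

Emit:
{"op": "jog_arm", "data": {"steps": [[[-0.002,0,0,0,-1],[-0.002,0,0,0,-1],[-0.002,0,0,0,-1],[-0.002,0,0,0,-1],[0,0,0,0,-1]]]}}

```text
clock: 26.42
tool_pos: [0.7215, -0.1016, 0.1265]
orientation: [0.748, -0.664, 0.002, 0.003]
force: [4.4, -19.7, -10.9]
opening: 0.0457
gripper_force: 22.9
```

```bash
python3 cap.py red; python3 -c "
from h import *
s=arm.read_state(); print(s['tool_pos'],s['force']); w,_=snap('wrist','w6.png'); t,_=snap('side','s6.png')
o=np.zeros((300,800,3),np.uint8); o[:,:400]=cv2.resize(w,(400,300)); o[:,400:]=cv2.resize(t[100:220,240:400],(400,300),interpolation=cv2.INTER_CUBIC); cv2.imwrite('pics/m6.png',o[:,:,::-1])"
```

```text
{'side': ([326.2, 168.9], 92, [321, 165, 12, 9]), 'wrist': ([254.7, 294.9], 8816, [202, 244, 107, 100])}
cap [ 0.722 -0.1    0.161] rel grip [0.001 0.002 0.015] tilt deg 82.1 F 22.893707156181335 op 0.045136779640742336
[ 0.72155382 -0.10157149  0.12653714] [  5.07494221 -20.56540855 -10.57528816]
```

View pics/m6.png

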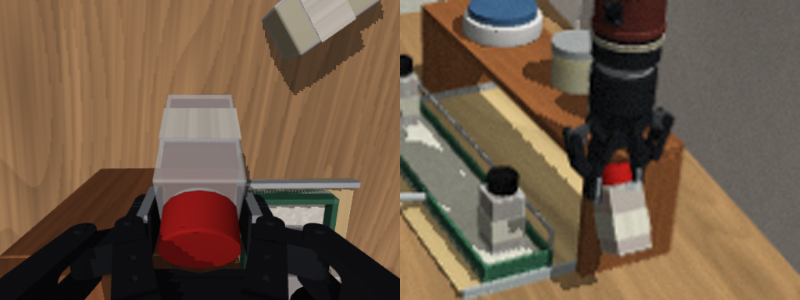

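The wrist panel shows the cap face and the body still leaning; side-view edge slopes put it at roughly 74°. The force is building, so I'll finish upright by pressing and dragging the foot on the tray floor. First: back off, rise, and go over the tray.

Emit:
{"op": "jog_arm", "data": {"steps": [[[0.01,0,0,0,-1],[0.02,0,-0.01,0,-1],[0,0.03,-0.03,0,-1],[0,0.04,-0.04,0,-1],[0,0.03,-0.03,0,-1],[0,0,0,0,-1]]]}}

```text
clock: 27.38
tool_pos: [0.6254, -0.139, 0.2411]
orientation: [0.749, -0.663, 0.001, -0.001]
force: [0.4, 0.3, -1.9]
opening: 0.0453
gripper_force: 24.1
```

```bash
python3 - <<'E'
from h import *
s=plan([.5927,.1333,.24],-82.9,7,g=-1)
s=plan([.5927,.1333,.09],-82.9,6,s,g=-1)
E
```

```text
[  0.6254  -0.139    0.2411 -83.0338] -> [0.5931 0.1331 0.2401] -83.03
[[[-0.039, -0.0, 0.0, -0.0, -1], [-0.039, -0.0, 0.0, -0.0, -1], [-0.04, -0.0, 0.0, -0.0, -1], [-0.039, -0.0, 0.001, -0.0, -1], [-0.039, -0.0, -0.0, -0.0, -1], [-0.039, -0.001, -0.0, -0.0, -1], [-0.039, 0.0, 0.0, -0.0, -1]]]
[  0.5931   0.1331   0.2401 -83.0338] -> [0.5931 0.1331 0.0901] -83.03
[[[-0.0, 0.0, 0.025, -0.0, -1], [-0.0, 0.0, 0.025, -0.0, -1], [-0.0, 0.0, 0.025, -0.0, -1], [-0.0, 0.0, 0.025, -0.0, -1], [-0.0, 0.0, 0.025, -0.0, -1], [-0.0, 0.0, 0.025, -0.0, -1]]]
```

Emit:
{"op": "jog_arm", "data": {"steps": [[[-0.039,0,0,0,-1],[-0.039,0,0,0,-1],[-0.04,0,0,0,-1],[-0.039,0,0,0,-1],[-0.039,0,0,0,-1],[-0.039,0,0,0,-1],[-0.039,0,0,0,-1],[0,0,0,0,-1]]]}}

```text
clock: 28.38
tool_pos: [0.5917, 0.1362, 0.2367]
orientation: [0.75, -0.661, -0.001, 0.0]
force: [0.4, -0.9, -2.4]
opening: 0.0454
gripper_force: 24.1
```

Emit:
{"op": "jog_arm", "data": {"steps": [[[0,0,0.025,0,-1],[0,0,0.025,0,-1],[0,0,0.025,0,-1],[0,0,0.025,0,-1],[0,0,0.025,0,-1],[0,0,0.025,0,-1],[0,0,0,0,-1]]]}}

```text
clock: 29.25
tool_pos: [0.5907, 0.1325, 0.0856]
orientation: [0.749, -0.663, -0.002, 0.002]
force: [-0.5, 0.2, -2.5]
opening: 0.0458
gripper_force: 24.0
```

Emit:
{"op": "jog_arm", "data": {"steps": [[[0,0,0.004,0,-1],[0,0,0.004,0,-1],[0,0,0,0,-1]]]}}

```text
clock: 29.62
tool_pos: [0.5927, 0.133, 0.0806]
orientation: [0.749, -0.663, 0.0, -0.0]
force: [-0.7, -0.3, -1.1]
opening: 0.0457
gripper_force: 24.0
```

```bash
python3 cap.py red; python3 -c "
from h import *
s=arm.read_state(); print(s['tool_pos'],s['force'])"
```

```text
{'side': ([261.7, 151.0], 66, [256, 148, 12, 7]), 'wrist': ([254.8, 295.3], 8757, [202, 245, 107, 99])}
cap [0.593 0.135 0.114] rel grip [0.    0.002 0.015] tilt deg 80.9 F 24.024717807769775 op 0.04556217683562017
[0.592755   0.13296116 0.08070381] [ 0.71954337  0.34313927 -1.55547798]
```

Emit:
{"op": "jog_arm", "data": {"steps": [[[0,0,0.003,0,-1],[0,0,0.003,0,-1],[0,0,0,0,-1]]]}}

```text
clock: 30.1
tool_pos: [0.5949, 0.1338, 0.077]
orientation: [0.749, -0.663, 0.002, -0.002]
force: [-0.8, 3.4, 17.9]
opening: 0.0458
gripper_force: 26.4
```

Emit:
{"op": "jog_arm", "data": {"steps": [[[0,0,0.003,0,-1],[0,0,0,0,-1]]]}}

```text
clock: 30.35
tool_pos: [0.5964, 0.1349, 0.0757]
orientation: [0.749, -0.662, 0.002, -0.004]
force: [-2.2, 7.4, 29.7]
opening: 0.0456
gripper_force: 28.6
```

Emit:
{"op": "jog_arm", "data": {"steps": [[[0.003,0,-0.002,0,-1],[0.003,0,0,0,-1],[0.003,0,0,0,-1],[0.003,0,0,0,-1],[0.003,0,0,0,-1],[0,0,0,0,-1]]]}}

```text
clock: 31.1
tool_pos: [0.5976, 0.1196, 0.0767]
orientation: [0.749, -0.662, 0.002, -0.004]
force: [-0.5, 6.3, 19.9]
opening: 0.0454
gripper_force: 29.6
```

```bash
python3 cap.py red; python3 -c "
from h import *
s=arm.read_state(); print(s['tool_pos'],s['force'])"
```

```text
{'side': ([263.8, 153.3], 78, [259, 150, 11, 8]), 'wrist': ([254.7, 298.2], 9466, [200, 244, 111, 105])}
cap [0.597 0.123 0.112] rel grip [-0.     0.003  0.016] tilt deg 79.5 F 29.64936465024948 op 0.04547153412431943
[0.59760407 0.11962392 0.07664576] [ 0.28240289  5.05308903 20.21331826]
```

```bash
cat > fit.py <<'E'
from h import *
from scipy.optimize import least_squares
a=np.linspace(0,2*np.pi,60)
ring=np.array([[x,20e-3*np.cos(t),20e-3*np.sin(t)] for x in (.085,.104) for t in a])-0.0
def T(q): M=np.eye(4);M[:3,:3]=R.from_quat(q['orientation']).as_matrix();M[:3,3]=q['tool_pos'];return M
def bbox(c,tp,rot,L,b,th,lat):
    # jar axis in tool frame: -x cos + (-z) sin ; perp (top side when lying): -z cos + x sin
    ax=np.array([-np.cos(th),0,-np.sin(th)]); up=np.array([np.sin(th),0,-np.cos(th)])
    P=np.array([0,lat,-.019])+np.outer(ring[:,0]-L,ax)+np.outer(ring[:,2]-b,up)+np.outer(ring[:,1],[0,1,0])
    W=P@rot.T+tp; uv=np.array([proj(c,p) for p in W]); lo=uv.min(0);hi=uv.max(0); return np.r_[lo,hi]
def fit(col='red'):
    st=arm.read_state(); c=arm.calibration('wrist'); im=arm.read_camera('wrist'); hsv=cv2.cvtColor(im,cv2.COLOR_RGB2HSV)
    h=hsv[...,0].astype(int); m=(hsv[...,1]>150)&(hsv[...,2]>40); m&=((h<4)|(h>174)) if col=='red' else ((h>=6)&(h<14))
    m[:200]=0; k,l,s,ce=cv2.connectedComponentsWithStats(m.astype(np.uint8)); i=1+np.argmax(s[1:,4]); x,y,w,hh=s[i,:4]; ob=np.array([x,y,x+w-1,y+hh-1.])
    rot=R.from_quat(st['orientation']).as_matrix()
    for L in (.072,.076,.080):
        r=least_squares(lambda p:bbox(c,st['tool_pos'],rot,L,p[0],p[1],p[2])-ob,[.005,1.3,0],x_scale=[.01,.1,.01])
        print('L',L,'b',r.x[0].round(4),'th',np.degrees(r.x[1]).round(1),'lat',r.x[2].round(4),'res',r.fun.round(1))
    print(ob,st['tool_pos'].round(4),st['force'].round(1))
if __name__=='__main__':
    import sys; fit(*sys.argv[1:2])
E
python3 fit.py red
```

```text
L 0.072 b 0.005 th 74.5 lat 0.0 res [ 1.9 24.   3.  28.5]
L 0.076 b 0.005 th 74.5 lat 0.0 res [ 3.5 16.7  1.3 18.4]
L 0.08 b 0.005 th 74.5 lat 0.0 res [ 4.9  9.7 -0.3  8.9]
[200. 244. 310. 349.] [0.5976 0.1196 0.0766] [ 0.3  5.1 20.2]
```

```bash
sed -i 's/x_scale=\[.01,.1,.01\])/x_scale=[.01,.1,.01],diff_step=[.05,.02,.05])/; s/return np.round(\[c/return np.array([c/' h.py fit.py; sed -i 's/\*q\[1\]+c\[.cy.\]\],1)/*q[1]+c["cy"]])/' h.py; sed -i 's/(.072,.076,.080)/(.074,.078,.082,.086,.09)/' fit.py; python3 fit.py red
```

```text
L 0.074 b -0.0111 th 65.7 lat -0.0008 res [-3.4  0.1  3.4  1.8]
L 0.078 b -0.0041 th 69.7 lat -0.0008 res [ 0. -0. -0. -0.]
L 0.082 b 0.0018 th 76.1 lat -0.0008 res [ 2.5 -0.6 -2.5  0.1]
L 0.086 b 0.0059 th 84.0 lat -0.0008 res [ 4.1 -1.3 -4.1  0.8]
L 0.09 b 0.0109 th 131.5 lat -0.0008 res [ 2.9 -1.6 -2.9  1.7]
[200. 244. 310. 349.] [0.5976 0.1196 0.0767] [-0.1  5.  20.6]
```

The fit gives a tilt of about 72–75° with the foot edge on the floor. That is past the balance point (tip limit about 60°), so easing the grip lets it settle upright between the fingers.

Emit:
{"op": "jog_arm", "data": {"steps": [[[0,0,-0.002,0,-1],[0,0,-0.001,0,-1],[0,0,0,0,0.07],[0,0,0,0,0.08],[0,0,0,0,0.083],[0,0,0,0,0.085],[0,0,0,0,0.086],[0,0,0,0,0.087]]]}}

```text
clock: 32.3
tool_pos: [0.594, 0.118, 0.076]
orientation: [0.749, -0.663, -0.0, 0.0]
force: [0.8, -0.3, -0.7]
opening: 0.0466
gripper_force: 0.3
```

```bash
python3 fit.py red
```

```text
L 0.074 b -0.0108 th 70.1 lat -0.0004 res [-2.1 -0.   2.1  1. ]
L 0.078 b -0.0042 th 75.7 lat -0.0003 res [ 1.1 -0.1 -1.1 -0.2]
L 0.082 b 0.0012 th 84.8 lat -0.0003 res [ 3.3 -0.7 -3.3  0.3]
L 0.086 b 0.0106 th 133.0 lat -0.0003 res [ 2.9 -0.2 -2.9  0.6]
L 0.09 b 0.0065 th 108.3 lat -0.0003 res [ 5.9  1.9 -5.9 -1.5]
[200. 238. 313. 349.] [0.594 0.118 0.076] [ 0.8 -0.3 -0.7]
```

Emit:
{"op": "jog_arm", "data": {"steps": [[[0,0,0,0,0.09],[0,0,0,0,0.09],[0,0,0,0,0.1],[0,0,0,0,0.1],[0,0,0,0,0.1],[0,0,0,0,0.1]]]}}

```text
clock: 33.1
tool_pos: [0.5943, 0.1181, 0.0763]
orientation: [0.749, -0.663, -0.0, 0.0]
force: [0.1, 0.2, -0.7]
opening: 0.047
gripper_force: 0.0
```

```bash
python3 fit.py red
```

```text
L 0.074 b -0.0101 th 123.2 lat -0.0017 res [  3.8 -15.2  -3.8  13.8]
L 0.078 b -0.0182 th 104.0 lat -0.0017 res [  3.4 -15.   -3.4  14.8]
L 0.082 b -0.0309 th 65.0 lat -0.0016 res [ -2.7 -13.1   2.7  22.6]
L 0.086 b -0.0329 th 56.0 lat -0.0016 res [-2.9 -8.1  2.9 18.5]
L 0.09 b -0.0329 th 50.0 lat -0.0016 res [-1.9 -4.7  2.  13.1]
[193. 200. 312. 282.] [0.5943 0.1181 0.0763] [ 0.1  0.2 -0.7]
```

```bash
sed -i 's/m\[:200\]=0/m[:80]=0/; s/\[.005,1.3,0\]/[0,1.57,0]/; s/(.074,.078,.082,.086,.09)/(.072,.074,.076,.078)/' fit.py; python3 fit.py red; python3 cap.py red
```

```text
L 0.072 b -0.0277 th 101.1 lat -0.0016 res [-0.7  1.4  0.7 -1.5]
L 0.074 b -0.0295 th 96.1 lat -0.0016 res [-0.9  0.6  0.9 -0.5]
L 0.076 b -0.0301 th 93.3 lat -0.0016 res [-0.5  0.4  0.5 -0.3]
L 0.078 b -0.0307 th 90.2 lat -0.0016 res [-0.2  0.2  0.2 -0.2]
[193. 160. 312. 282.] [0.5943 0.1181 0.0763] [-0.1 -0.9  0.2]
{'side': ([267.1, 158.1], 113, [261, 153, 13, 11]), 'wrist': ([252.4, 221.9], 11236, [193, 160, 120, 123])}
cap [0.599 0.089 0.112] rel grip [ 0.004 -0.029  0.016] tilt deg 29.3 F 0.0 op 0.04713443677731172
```

Jar1 stands upright in the tray (fit about 90–93°, jar centre at lane y ≈ −0.084). Next: release, retreat and relocate jar2.

Emit:
{"op": "jog_arm", "data": {"steps": [[[0,0,0,0,0.3],[0,0,0,0,0.3],[0,0,-0.02,0,0.3],[0,0,-0.05,0,0.3],[0,0,-0.06,0,0.5],[0,0,-0.06,0,1],[0,0,0,0,1]]]}}

```text
clock: 34.17
tool_pos: [0.5968, 0.1183, 0.2716]
orientation: [0.749, -0.663, 0.003, -0.003]
force: [0.3, 0.1, -0.2]
opening: 0.0852
gripper_force: 0.0
```

```bash
python3 - <<'E'
from h import *
s=arm.read_state(); x=R.from_quat(s['orientation']).as_matrix()[:,0]
f=np.degrees(np.arctan2(x[1],x[0]))%360; print(f)
# go from 277 down to 49: twist +228 in 24 rows, via manual start phi so that the turn keeps its sense
a=plan([.60,-.08,.26],163,12,[*s['tool_pos'],f])
plan([.57,-.29,.26],49,12,a)
E
```

```text
276.98738029052356
[5.968000e-01 1.183000e-01 2.716000e-01 2.769874e+02] -> [ 0.5997 -0.0801  0.2596] 162.99
[[[0.016, 0.002, 0.001, 9.5, 1], [0.017, -0.001, 0.001, 9.5, 1], [0.016, -0.004, 0.001, 9.5, 1], [0.015, -0.006, 0.001, 9.5, 1], [0.014, -0.009, 0.001, 9.5, 1], [0.013, -0.011, 0.001, 9.5, 1], [0.01, -0.013, 0.001, 9.5, 1], [0.008, -0.014, 0.001, 9.5, 1]]]
[[[0.006, -0.016, 0.001, 9.5, 1], [0.003, -0.016, 0.001, 9.5, 1], [0.0, -0.016, 0.001, 9.5, 1], [-0.002, -0.017, 0.001, 9.5, 1]]]
[ 5.997000e-01 -8.010000e-02  2.596000e-01  1.629874e+02] -> [ 0.5698 -0.2902  0.2596] 48.99
[[[-0.003, -0.017, -0.0, 9.5, 1], [-0.005, -0.017, -0.0, 9.5, 1], [-0.009, -0.016, -0.0, 9.5, 1], [-0.01, -0.014, -0.0, 9.5, 1], [-0.013, -0.012, -0.0, 9.5, 1], [-0.015, -0.01, -0.0, 9.5, 1], [-0.016, -0.007, -0.0, 9.5, 1], [-0.017, -0.004, -0.0, 9.5, 1]]]
[[[-0.018, -0.002, -0.0, 9.5, 1], [-0.017, 0.002, -0.0, 9.5, 1], [-0.017, 0.004, -0.0, 9.5, 1], [-0.017, 0.007, -0.0, 9.5, 1]]]
```

Emit:
{"op": "jog_arm", "data": {"steps": [[[0.016,0.002,0.001,9.5,1],[0.017,-0.001,0.001,9.5,1],[0.016,-0.004,0.001,9.5,1],[0.015,-0.006,0.001,9.5,1],[0.014,-0.009,0.001,9.5,1],[0.013,-0.011,0.001,9.5,1],[0.01,-0.013,0.001,9.5,1],[0.008,-0.014,0.001,9.5,1]]]}}

```text
clock: 35.17
tool_pos: [0.5961, -0.0144, 0.2573]
orientation: [-0.179, 0.984, 0.0, -0.001]
force: [0.7, -0.2, 0.3]
opening: 0.0857
gripper_force: 0.0
```

Emit:
{"op": "jog_arm", "data": {"steps": [[[0.006,-0.016,0,9.5,1],[0.003,-0.016,0,9.5,1],[0,-0.016,0,9.5,1],[-0.002,-0.017,0,9.5,1],[-0.003,-0.017,0,9.5,1],[-0.005,-0.017,0,9.5,1],[-0.009,-0.016,0,9.5,1],[-0.01,-0.014,0,9.5,1]]]}}

```text
clock: 36.17
tool_pos: [0.5864, -0.1506, 0.2573]
orientation: [0.464, 0.886, -0.0, -0.001]
force: [-0.4, -0.5, 0.1]
opening: 0.0855
gripper_force: 0.0
```

Emit:
{"op": "jog_arm", "data": {"steps": [[[-0.013,-0.012,0,9.5,1],[-0.015,-0.01,0,9.5,1],[-0.016,-0.007,0,9.5,1],[-0.017,-0.004,0,9.5,1],[-0.018,-0.002,0,9.5,1],[-0.017,0.002,0,9.5,1],[-0.017,0.004,0,9.5,1],[-0.017,0.007,0,9.5,1]]]}}

```text
clock: 37.17
tool_pos: [0.5669, -0.2908, 0.2573]
orientation: [0.911, 0.412, -0.0, -0.001]
force: [-0.1, 0.3, 0.5]
opening: 0.0856
gripper_force: 0.0
```

```bash
python3 - <<'E'
from h import *
import pickle
w,c=snap('wrist','w7.png'); s,_=snap('side','s7.png'); pickle.dump(c,open('c7.pkl','wb')); st=arm.read_state(); print(st['tool_pos'],st['orientation'])
o=np.zeros((576,800,3),np.uint8); o[:,:]=cv2.resize(w,(768,576),interpolation=cv2.INTER_CUBIC)[:, :768][:, :].copy() if 0 else np.pad(cv2.resize(w,(768,576),interpolation=cv2.INTER_CUBIC),((0,0),(0,32),(0,0)))
o[396:,500:]=cv2.resize(s[100:220,205:405],(300,180))
cv2.imwrite('pics/m7.png',o[:,:,::-1])
E
```

```text
[ 0.56662307 -0.29176768  0.2571439 ] [ 9.10868255e-01  4.12696667e-01 -5.19881950e-04 -4.61693363e-04]
```

View pics/m7.png

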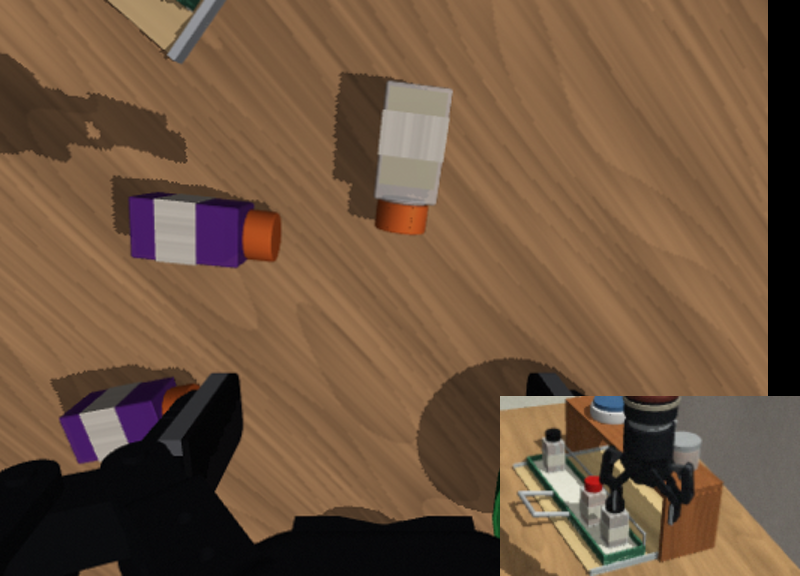

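The side inset shows jar1 (red cap) upright in the tray. The wrist view shows jar2 with its foot edge at (389,83)–(452,89) and its shoulder at (376,198)–(437,204).

```bash
python3 - <<'E'
from h import *
import pickle
c=pickle.load(open('c7.pkl','rb'))
q=np.array([at(c,u/1.5,v/1.5,.046) for u,v in ((389,83),(452,89),(437,204),(376,198))])
f=(q[0]+q[1])/2; s=(q[2]+q[3])/2; d=s-f; n=d/np.linalg.norm(d); A=np.degrees(np.arctan2(d[1],d[0]))
print(f,np.linalg.norm(d),np.linalg.norm(q[0]-q[1]),A); g=f+n*.075; print(g)
a=plan([g[0],g[1],.20],A+180,4)
E
```

```text
[ 0.66365 -0.22115  0.046  ] 0.07804026204466517 0.04343109485150007 -137.62259940008917
[ 0.60824591 -0.27170083  0.046     ]
[ 0.5666 -0.2918  0.2571 48.7487] -> [ 0.6079 -0.2717  0.2001] 42.35
[[[0.011, 0.005, 0.014, 1.6, 1], [0.01, 0.004, 0.015, 1.6, 1], [0.011, 0.004, 0.014, 1.6, 1], [0.011, 0.003, 0.014, 1.6, 1]]]
```

Emit:
{"op": "jog_arm", "data": {"steps": [[[0.011,0.005,0.014,1.6,1],[0.01,0.004,0.015,1.6,1],[0.011,0.004,0.014,1.6,1],[0.011,0.003,0.014,1.6,1],[0,0,0.05,0,1],[0,0,0.05,0,1],[0,0,0.04,0,1],[0,0,0.03,0,1]]]}}

```text
clock: 38.28
tool_pos: [0.6074, -0.2687, 0.0287]
orientation: [0.931, 0.365, -0.001, -0.001]
force: [0.4, -0.7, -0.2]
opening: 0.0856
gripper_force: 0.0
```

Emit:
{"op": "jog_arm", "data": {"steps": [[[0,0,0.02,0,1],[0,0,0,0,1],[0,0,0,0,-1],[0,0,0,0,-1],[0,0,0,0,-1],[0,0,0,0,-1],[0,0,0,0,-1]]], "grip_force": 20}}

```text
clock: 39.15
tool_pos: [0.6092, -0.2704, 0.0125]
orientation: [0.932, 0.363, 0.001, 0.001]
force: [-1.9, 1.0, 5.9]
opening: 0.0454
gripper_force: 21.4
```

```bash
python3 cap.py orange
```

```text
{'side': ([304.5, 252.4], 188, [297, 245, 16, 16]), 'wrist': ([256.6, 321.6], 3170, [215, 301, 83, 46])}
cap [ 0.59 -0.29  0.03] rel grip [-0.019 -0.019 -0.002] tilt deg -3.9 F 21.38337939977646 op 0.04569454697866968
```

Gripped. Lifting, then turning to the shelf end.

Emit:
{"op": "jog_arm", "data": {"steps": [[[0,0,-0.02,0,-1],[0,0,-0.04,0,-1],[0,0,-0.05,0,-1],[0,0,-0.05,0,-1],[0,0,-0.05,0,-1],[0,0,-0.04,0,-1],[0,0,-0.007,0,-1]]]}}

```text
clock: 40.12
tool_pos: [0.6096, -0.2709, 0.2716]
orientation: [0.932, 0.363, 0.002, 0.002]
force: [-0.8, 0.3, -2.4]
opening: 0.0458
gripper_force: 21.3
```

```bash
python3 - <<'E'
from h import *
a=plan([.655,-.2,.268],159.8,12,g=-1)
plan([.720,-.118,.268],277.1,12,a,g=-1)
E
```

```text
[ 0.6096 -0.2709  0.2716 42.5917] -> [ 0.6553 -0.2003  0.2676] 160.19
[[[0.007, -0.002, 0.0, -9.8, -1], [0.007, -0.0, 0.001, -9.8, -1], [0.007, 0.0, -0.0, -9.8, -1], [0.007, 0.002, 0.0, -9.8, -1], [0.006, 0.003, 0.001, -9.8, -1], [0.006, 0.004, -0.0, -9.8, -1], [0.005, 0.004, 0.0, -9.8, -1], [0.004, 0.006, 0.0, -9.8, -1]]]
[[[0.003, 0.006, 0.001, -9.8, -1], [0.002, 0.007, 0.0, -9.8, -1], [0.001, 0.007, 0.0, -9.8, -1], [-0.001, 0.007, 0.001, -9.8, -1]]]
[  0.6553  -0.2003   0.2676 160.1917] -> [ 0.7196 -0.118   0.2676] 276.59
[[[-0.003, 0.008, -0.0, -9.7, -1], [-0.004, 0.008, -0.0, -9.7, -1], [-0.005, 0.007, -0.0, -9.7, -1], [-0.007, 0.006, -0.0, -9.7, -1], [-0.007, 0.005, -0.0, -9.7, -1], [-0.008, 0.003, -0.0, -9.7, -1], [-0.008, 0.002, -0.0, -9.7, -1], [-0.009, 0.001, -0.0, -9.7, -1]]]
[[[-0.009, -0.001, -0.0, -9.7, -1], [-0.008, -0.003, -0.0, -9.7, -1], [-0.008, -0.003, -0.0, -9.7, -1], [-0.007, -0.005, -0.0, -9.7, -1]]]
```

Emit:
{"op": "jog_arm", "data": {"steps": [[[0.007,-0.002,0,-9.8,-1],[0.007,0,0,-9.8,-1],[0.007,0,0,-9.8,-1],[0.007,0.002,0,-9.8,-1],[0.006,0.003,0,-9.8,-1],[0.006,0.004,0,-9.8,-1],[0.005,0.004,0,-9.8,-1],[0.004,0.006,0,-9.8,-1]]]}}

```text
clock: 41.12
tool_pos: [0.6382, -0.2226, 0.2667]
orientation: [0.49, 0.872, -0.0, -0.001]
force: [-0.1, 0.2, -0.8]
opening: 0.046
gripper_force: 21.2
```

Emit:
{"op": "jog_arm", "data": {"steps": [[[0.003,0.006,0,-9.8,-1],[0.002,0.007,0,-9.8,-1],[0.001,0.007,0,-9.8,-1],[-0.001,0.007,0,-9.8,-1],[-0.003,0.008,0,-9.7,-1],[-0.004,0.008,0,-9.7,-1],[-0.005,0.007,0,-9.7,-1],[-0.007,0.006,0,-9.7,-1]]]}}

```text
clock: 42.12
tool_pos: [0.6758, -0.1715, 0.2667]
orientation: [-0.168, 0.986, 0.001, -0.001]
force: [-0.4, 0.8, -1.2]
opening: 0.0458
gripper_force: 21.2
```

Emit:
{"op": "jog_arm", "data": {"steps": [[[-0.007,0.005,0,-9.7,-1],[-0.008,0.003,0,-9.7,-1],[-0.008,0.002,0,-9.7,-1],[-0.009,0.001,0,-9.7,-1],[-0.009,-0.001,0,-9.7,-1],[-0.008,-0.003,0,-9.7,-1],[-0.008,-0.003,0,-9.7,-1],[-0.007,-0.005,0,-10.2,-1]]]}}

```text
clock: 43.12
tool_pos: [0.7182, -0.117, 0.2665]
orientation: [0.751, -0.66, -0.001, 0.001]
force: [1.0, -0.4, -0.5]
opening: 0.0456
gripper_force: 21.2
```

```bash
python3 cap.py orange; python3 - <<'E'
from h import *
s=plan([.722,-.1035,.169],277.1,5,g=-1); print(arm.read_state()['force'])
E
```

```text
{'side': ([337.0, 175.8], 70, [331, 168, 13, 16]), 'wrist': ([254.8, 321.7], 3188, [214, 301, 83, 47])}
cap [ 0.735 -0.053  0.156] rel grip [ 0.017  0.063 -0.129] tilt deg -63.4 F 21.267105638980865 op 0.0457289488767311
[  0.7184  -0.1165   0.2665 -82.7445] -> [ 0.7219 -0.104   0.1695] -82.74
[[[-0.002, -0.001, 0.019, 0.0, -1], [-0.003, -0.001, 0.02, 0.0, -1], [-0.002, -0.001, 0.019, 0.0, -1], [-0.003, -0.001, 0.02, 0.0, -1], [-0.002, -0.001, 0.019, 0.0, -1]]]
[ 0.23709014 -0.73954388 -2.20532816]
```

Emit:
{"op": "jog_arm", "data": {"steps": [[[-0.002,-0.001,0.019,0,-1],[-0.003,-0.001,0.02,0,-1],[-0.002,-0.001,0.019,0,-1],[-0.003,-0.001,0.02,0,-1],[-0.002,-0.001,0.019,0,-1],[0,0,0.004,0,-1],[0,0,0.004,0,-1],[0,0,0,0,-1]]]}}

```text
clock: 44.22
tool_pos: [0.7221, -0.1068, 0.1636]
orientation: [0.747, -0.664, 0.001, 0.001]
force: [0.5, -6.1, 3.0]
opening: 0.0454
gripper_force: 19.9
```

Emit:
{"op": "jog_arm", "data": {"steps": [[[0,0,0.004,0,-1],[0,0,0.004,0,-1],[0,0,0.004,0,-1],[0,0,0.004,0,-1],[0,0,0.004,0,-1],[0,0,0,0,-1]]]}}

```text
clock: 44.98
tool_pos: [0.722, -0.1058, 0.1429]
orientation: [0.748, -0.663, 0.0, 0.0]
force: [1.2, -5.5, 0.9]
opening: 0.0455
gripper_force: 20.3
```

Emit:
{"op": "jog_arm", "data": {"steps": [[[0,0,0.004,0,-1],[0,0,0.004,0,-1],[0,0,0.004,0,-1],[0,0,0.003,0,-1],[0,0,0,0,-1]]]}}

```text
clock: 45.6
tool_pos: [0.7215, -0.1049, 0.1271]
orientation: [0.749, -0.662, -0.001, 0.001]
force: [1.5, -4.6, -4.8]
opening: 0.0454
gripper_force: 21.2
```

Emit:
{"op": "jog_arm", "data": {"steps": [[[-0.002,0,0,0,-1],[-0.002,0,0,0,-1],[-0.002,0,0,0,-1],[0,0,0,0,-1]]]}}

```text
clock: 46.1
tool_pos: [0.7212, -0.1033, 0.1271]
orientation: [0.748, -0.663, 0.002, 0.003]
force: [4.1, -20.0, -10.1]
opening: 0.0458
gripper_force: 22.7
```

```bash
sed -i 's/(.072,.074,.076,.078)/(.07,.074,.076,.078,.08)/;s/m\[:80\]/m[:200]/; s/\[0,1.57,0\]/[0,1.25,0]/' fit.py; python3 fit.py orange
```

```text
L 0.07 b -0.0202 th 61.6 lat -0.0021 res [-6.4 -2.2  6.4  9.6]
L 0.074 b -0.0163 th 59.3 lat -0.0022 res [-2.8 -0.2  2.8  3. ]
L 0.076 b -0.0128 th 59.6 lat -0.0022 res [-0.7  0.   0.7  0.6]
L 0.078 b -0.0085 th 61.6 lat -0.0023 res [ 1.4 -0.2 -1.4 -0.6]
L 0.08 b -0.0041 th 64.6 lat -0.0023 res [ 3.2 -0.7 -3.3 -0.7]
[194. 246. 308. 344.] [ 0.7212 -0.1033  0.1271] [  4.1 -20.  -10.1]
```

Same cap picture as jar1 at this stage (about 72°). Repeating the tray placement at lane y ≈ +0.08.

Emit:
{"op": "jog_arm", "data": {"steps": [[[0.01,0,0,0,-1],[0.02,0,-0.01,0,-1],[0,0.03,-0.03,0,-1],[0,0.04,-0.04,0,-1],[0,0.03,-0.03,0,-1],[0,0,0,0,-1]]]}}

```text
clock: 46.9
tool_pos: [0.6254, -0.1409, 0.2415]
orientation: [0.749, -0.662, 0.001, -0.001]
force: [0.6, -0.5, -1.4]
opening: 0.0454
gripper_force: 23.8
```

```bash
python3 fit.py orange; python3 - <<'E'
from h import *
s=plan([.577,.2504,.241],-82.9,8,g=-1)
E
```

```text
L 0.07 b -0.0556 th 50.5 lat -0.0367 res [ -2.6   6.6   3.6 -14.1]
L 0.074 b -0.0588 th 46.2 lat -0.036 res [ -3.8   8.5   5.1 -19.4]
L 0.076 b -0.0602 th 44.3 lat -0.0356 res [ -4.3   9.4   5.9 -22. ]
L 0.078 b -0.0616 th 42.4 lat -0.0352 res [ -4.9  10.3   6.7 -24.6]
L 0.08 b -0.0629 th 40.5 lat -0.0348 res [ -5.4  11.1   7.5 -27.2]
[  0. 204. 193. 355.] [ 0.6254 -0.1409  0.2415] [ 0.6 -0.5 -1.4]
[  0.6258  -0.1406   0.2396 -82.9188] -> [0.5773 0.2504 0.2406] -82.92
[[[-0.049, 0.0, -0.0, -0.0, -1], [-0.05, 0.0, -0.0, -0.0, -1], [-0.049, 0.0, -0.001, -0.0, -1], [-0.049, 0.0, 0.0, -0.0, -1], [-0.049, 0.0, 0.0, -0.0, -1], [-0.05, 0.0, -0.0, -0.0, -1], [-0.049, 0.0, -0.0, -0.0, -1], [-0.049, 0.0, -0.0, -0.0, -1]]]
```

Emit:
{"op": "jog_arm", "data": {"steps": [[[-0.049,0,0,0,-1],[-0.05,0,0,0,-1],[-0.049,0,0,0,-1],[-0.049,0,0,0,-1],[-0.049,0,0,0,-1],[-0.05,0,0,0,-1],[-0.049,0,0,0,-1],[-0.049,0,0,0,-1]]]}}

```text
clock: 47.95
tool_pos: [0.5765, 0.2524, 0.2365]
orientation: [0.75, -0.662, -0.001, 0.001]
force: [0.0, -0.3, -0.8]
opening: 0.0459
gripper_force: 23.7
```

Emit:
{"op": "jog_arm", "data": {"steps": [[[0,0,0.025,0,-1],[0,0,0.025,0,-1],[0,0,0.025,0,-1],[0,0,0.025,0,-1],[0,0,0.025,0,-1],[0,0,0.025,0,-1],[0,0,0.005,0,-1],[0,0,0,0,-1]]]}}

```text
clock: 48.95
tool_pos: [0.5769, 0.2503, 0.0827]
orientation: [0.75, -0.662, -0.0, 0.0]
force: [0.1, -0.7, -1.6]
opening: 0.0457
gripper_force: 23.7
```

```bash
sed -i 's/i=1+np.argmax(s\[1:,4\]); x,y/i=l[int(sys.argv[2]) if len(sys.argv)>2 else 300,255]; x,y/; s/^from h import/import sys\nfrom h import/' fit.py; python3 fit.py orange
```

```text
L 0.07 b -0.0177 th 63.3 lat -0.0007 res [-9.9 -2.1 10.  11.2]
L 0.074 b -0.0136 th 61.1 lat -0.0007 res [-6.4  0.1  6.4  5. ]
L 0.076 b -0.0105 th 61.2 lat -0.0007 res [-4.5  0.5  4.5  2.6]
L 0.078 b -0.0069 th 62.3 lat -0.0007 res [-2.6  0.5  2.6  1. ]
L 0.08 b -0.0032 th 64.2 lat -0.0007 res [-0.9  0.2  0.9  0.2]
[203. 247. 308. 344.] [0.5769 0.2503 0.0827] [ 0.1 -0.7 -1.6]
```

Emit:
{"op": "jog_arm", "data": {"steps": [[[0,0,0.003,0,-1],[0,0,0.003,0,-1],[0,0,0,0,-1]]]}}

```text
clock: 49.38
tool_pos: [0.5783, 0.2505, 0.0789]
orientation: [0.749, -0.662, 0.001, -0.001]
force: [-1.1, 0.8, 6.8]
opening: 0.0456
gripper_force: 24.8
```

Emit:
{"op": "jog_arm", "data": {"steps": [[[0,0,0.003,0,-1],[0,0,0,0,-1]]]}}

```text
clock: 49.62
tool_pos: [0.5802, 0.2516, 0.0781]
orientation: [0.75, -0.662, 0.002, -0.004]
force: [-1.3, 3.2, 20.0]
opening: 0.0454
gripper_force: 26.7
```

Emit:
{"op": "jog_arm", "data": {"steps": [[[0.003,0,0.002,0,-1],[0.003,0,0.001,0,-1],[0.003,0,0,0,-1],[0.003,0,0,0,-1],[0.003,0,0,0,-1],[0.003,0,0,0,-1],[0,0,0,0,-1]]]}}

```text
clock: 50.5
tool_pos: [0.5839, 0.2344, 0.0761]
orientation: [0.75, -0.662, 0.002, -0.005]
force: [1.7, 4.9, 25.6]
opening: 0.0456
gripper_force: 31.6
```

```bash
python3 fit.py orange
```

```text
L 0.07 b -0.017 th 63.0 lat -0.0007 res [-6.6 -1.1  6.7  7.1]
L 0.074 b -0.0116 th 62.5 lat -0.0007 res [-2.8  0.1  2.8  1.8]
L 0.076 b -0.0078 th 64.0 lat -0.0007 res [-0.8  0.1  0.8  0.3]
L 0.078 b -0.0039 th 66.4 lat -0.0007 res [ 0.9 -0.2 -0.9 -0.2]
L 0.08 b -0.0004 th 69.4 lat -0.0007 res [ 2.4 -0.6 -2.3 -0.1]
[200. 248. 311. 349.] [0.5839 0.2344 0.0761] [ 1.7  4.9 25.6]
```

Tilt is about 66–69°, still past balance. I'll ease the grip while drawing the top towards upright.

Emit:
{"op": "jog_arm", "data": {"steps": [[[0,0,-0.002,0,-1],[0,0,-0.001,0,0.07],[0,0,0,0,0.08],[0.001,0,0,0,0.082],[0.002,0,0,0,0.084],[0.002,0,0,0,0.085],[0.002,0,0,0,0.086],[0.002,0,0,0,0.086]]]}}

```text
clock: 51.55
tool_pos: [0.58, 0.2229, 0.0739]
orientation: [0.749, -0.662, -0.0, 0.0]
force: [0.9, -0.2, 0.2]
opening: 0.0465
gripper_force: 0.7
```

```bash
python3 fit.py orange
```

```text
L 0.07 b -0.0161 th 71.2 lat -0.0003 res [-3.8 -1.2  3.8  3.5]
L 0.074 b -0.0107 th 73.1 lat -0.0003 res [-0.3 -0.   0.3  0.1]
L 0.076 b -0.0073 th 76.3 lat -0.0003 res [ 1.4 -0.  -1.4 -0.4]
L 0.078 b -0.004 th 80.9 lat -0.0003 res [ 2.8 -0.2 -2.8 -0.4]
L 0.08 b -0.0005 th 89.5 lat -0.0002 res [ 3.9 -0.8 -3.9  0.4]
[198. 234. 315. 349.] [0.58   0.2229 0.0739] [ 0.9 -0.2  0.2]
```

It's already at about 74–80° and still light in the grip. Releasing.

Emit:
{"op": "jog_arm", "data": {"steps": [[[0.002,0,0,0,0.087],[0.002,0,0,0,0.088],[0.001,0,0,0,0.09],[0,0,0,0,0.09],[0,0,0,0,0.1],[0,0,0,0,0.1],[0,0,0,0,0.1],[0,0,0,0,0.1]]]}}

```text
clock: 52.6
tool_pos: [0.5811, 0.2182, 0.0743]
orientation: [0.749, -0.662, 0.0, 0.0]
force: [0.1, -0.3, 0.5]
opening: 0.047
gripper_force: 0.2
```

```bash
sed -i 's/m\[:200\]/m[:80]/; s/\[0,1.25,0\]/[-.01,1.5,0]/' fit.py;python3 fit.py orange 240
```

```text
L 0.07 b 0.0001 th 120.4 lat -0.001 res [-1.   0.1  1.  -0.2]
L 0.074 b -0.0094 th 96.2 lat -0.001 res [-0.  0.  0. -0.]
L 0.076 b -0.012 th 86.2 lat -0.001 res [ 0.3  0.7 -0.3 -0.8]
L 0.078 b -0.0109 th 85.5 lat -0.001 res [ 1.5  1.8 -1.4 -2.2]
L 0.08 b -0.0097 th 85.4 lat -0.001 res [ 2.6  2.7 -2.6 -3.5]
[196. 212. 313. 335.] [0.5811 0.2182 0.0743] [ 0.1 -0.3  0.5]
```

Upright. Open, rise, and check everything with a picture before pushing home.

Emit:
{"op": "jog_arm", "data": {"steps": [[[0,0,0,0,0.3],[0,0,0,0,0.3],[0,0,-0.02,0,0.3],[0,0,-0.05,0,0.3],[0,0,-0.06,0,0.6],[0,0.06,-0.06,0,1],[0,0.05,0,0,1],[0,0,0,0,1]]]}}

```text
clock: 53.65
tool_pos: [0.4843, 0.2063, 0.249]
orientation: [0.75, -0.662, -0.0, 0.001]
force: [0.4, -0.6, -0.4]
opening: 0.0854
gripper_force: 0.0
```

```bash
python3 - <<'E'
from h import *
t,_=snap('top','t8.png'); s,_=snap('side','s8.png')
o=np.zeros((600,800,3),np.uint8); o[:300]=cv2.resize(t[70:205,80:440],(800,300),interpolation=cv2.INTER_CUBIC); o[300:]=cv2.resize(s[80:230,165:365],(800,300),interpolation=cv2.INTER_CUBIC)
cv2.imwrite('pics/m8.png',o[:,:,::-1])
plan([.4603,.1541,.24],-82.9,3)
E
```

```text
[  0.4878   0.2068   0.2489 -82.8998] -> [0.4602 0.1539 0.2399] -82.9
[[[0.016, 0.011, 0.003, 0.0, 1], [0.017, 0.012, 0.003, 0.0, 1], [0.016, 0.011, 0.003, 0.0, 1]]]
```

View pics/m8.png

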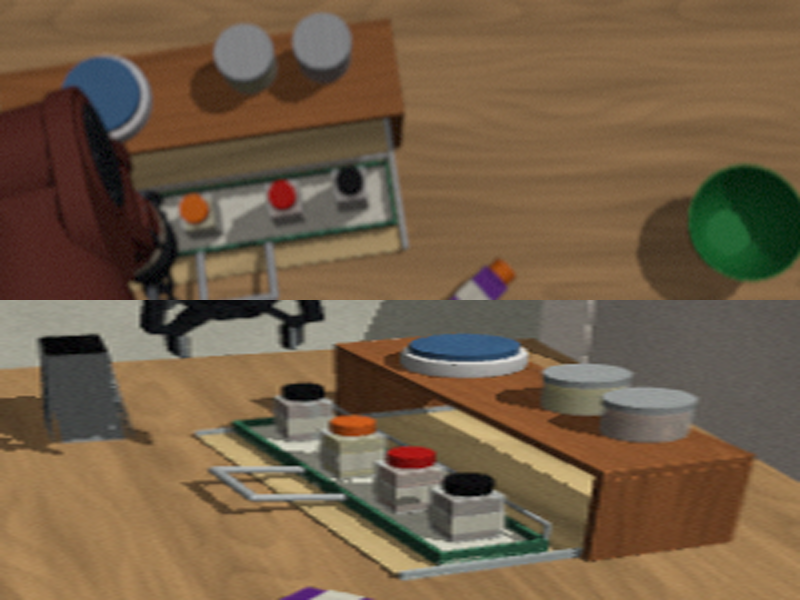

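All four jars stand upright in a row: black (302,405), orange (352,445), red (411,475) and black (469,505) in the side panel. Now I'll grip the handle and push home gently.

Emit:
{"op": "jog_arm", "data": {"steps": [[[0.016,0.011,0.003,0,1],[0.017,0.012,0.003,0,1],[0.016,0.011,0.003,0,1],[0,0,0.05,0,1],[0,0,0.05,0,1],[0,0,0.05,0,1],[0,0,0.04,0,1],[0,0,0.022,0,1]]]}}

```text
clock: 54.75
tool_pos: [0.46, 0.1536, 0.025]
orientation: [0.749, -0.662, -0.001, 0.001]
force: [-0.2, -0.3, -0.1]
opening: 0.0856
gripper_force: 0.0
```

Emit:
{"op": "jog_arm", "data": {"steps": [[[0,0,0,0,1],[0,0,0,0,-1],[0,0,0,0,-1],[0,0,0,0,-1],[0,0,0,0,-1],[0,0,0,0,-1],[0,0,0,0,-1],[0,0,0,0,-1]]], "grip_force": 50}}

```text
clock: 55.75
tool_pos: [0.4609, 0.154, 0.0283]
orientation: [0.749, -0.662, 0.001, -0.001]
force: [-0.1, -0.3, 5.2]
opening: 0.0102
gripper_force: 48.7
```

Emit:
{"op": "jog_arm", "data": {"steps": [[[0,-0.002,0,0,-1],[0,-0.003,0,0,-1],[0,-0.005,0,0,-1],[0,-0.006,0,0,-1],[0,-0.006,0,0,-1],[0,-0.006,0,0,-1],[0,-0.006,0,0,-1],[0,-0.006,0,0,-1]]]}}

```text
clock: 56.75
tool_pos: [0.4999, 0.159, 0.0283]
orientation: [0.749, -0.662, 0.0, -0.0]
force: [-2.1, 0.9, 8.4]
opening: 0.01
gripper_force: 49.0
```

Emit:
{"op": "jog_arm", "data": {"steps": [[[0,-0.006,0,0,-1],[0,-0.006,0,0,-1],[0,-0.006,0,0,-1],[0,-0.006,0,0,-1],[0,-0.006,0,0,-1],[0,-0.006,0,0,-1],[0,-0.006,0,0,-1],[0,-0.006,0,0,-1]]]}}

```text
clock: 57.75
tool_pos: [0.5475, 0.1651, 0.0283]
orientation: [0.75, -0.662, -0.0, -0.0]
force: [-2.7, 0.7, 8.2]
opening: 0.0102
gripper_force: 49.0
```

Emit:
{"op": "jog_arm", "data": {"steps": [[[0,-0.006,0,0,-1],[0,-0.006,0,0,-1],[0,-0.006,0,0,-1],[0,-0.005,0,0,-1],[0,-0.004,0,0,-1],[0,-0.003,0,0,-1],[0,-0.002,0,0,-1],[0,0,0,0,-1]]]}}

```text
clock: 58.75
tool_pos: [0.5794, 0.1692, 0.0283]
orientation: [0.75, -0.662, -0.0, -0.001]
force: [-0.7, 1.4, 7.2]
opening: 0.0108
gripper_force: 48.9
```

Emit:
{"op": "jog_arm", "data": {"steps": [[[0,0,0,0,0.2],[0,0,0,0,0.2],[0,0,0,0,0.2],[0,0,-0.02,0,0.2],[0,0,-0.05,0,0.2],[0,0,-0.06,0,0.2],[0,0.05,-0.06,0,0.5],[0,0.05,0,0,0.5]]]}}

```text
clock: 59.75
tool_pos: [0.4916, 0.1577, 0.209]
orientation: [0.749, -0.662, 0.002, -0.003]
force: [0.1, -0.3, -0.2]
opening: 0.064
gripper_force: 0.0
```

Emit:
{"op": "jog_arm", "data": {"steps": [[[0.05,0,0,0,0.5],[0.05,0,0,0,0.5],[0.05,0,0,0,0.5],[0.05,0,0,0,0.5],[0,0,0,0,0.5]]]}}

```text
clock: 60.38
tool_pos: [0.5147, -0.044, 0.2054]
orientation: [0.748, -0.664, 0.0, 0.0]
force: [-0.8, 0.1, -0.7]
opening: 0.0641
gripper_force: 0.0
```

```bash
python3 - <<'E'
from h import *
t,c=snap('top','t9.png'); s,_=snap('side','s9.png')
o=np.zeros((600,800,3),np.uint8); o[:300]=cv2.resize(t[70:205,80:440],(800,300),interpolation=cv2.INTER_CUBIC); o[300:]=cv2.resize(s[80:230,165:365],(800,300),interpolation=cv2.INTER_CUBIC)
cv2.imwrite('pics/m9.png',o[:,:,::-1]); print(proj(c,[.5719,.2193,.05]),proj(c,[.5858,.1188,.05]))
E
```

```text
[167.50002212 171.98766763] [199.20505354 167.00117006]
```

View pics/m9.png

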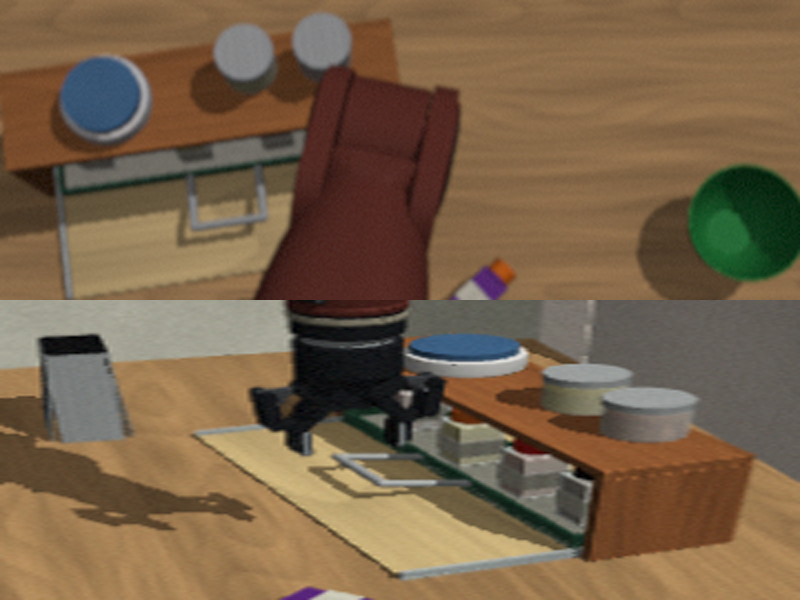

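The handle is back at (166,172) in the top image, which is its home pixel. The jars are upright under the shelf and the gripper is clear.

```bash
python3 -c "
from bench import arm
print(arm.hand_in())"
```

```text
the job is handed in; nothing more can be done
None
```

The job is handed in: both tipped jars (jar1 with the red cap, jar2 with the orange cap; jar3 was absent) stand upright in the tray with the two neighbours and the tray is home, as the last pictures show, but the hand-in call returned no verdict.

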